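# Refit the breathing-air filter cassette

### The arm

A 6-joint arm with a two-finger parallel gripper is mounted at the origin on the work surface. World frame = base frame: x ahead of the robot, y to its left, z up, the work surface at z = 0. Lengths are in m, angles in rad, forces in N, time in s.
With the tool pointing down it reaches from about 0.375 to 0.9 m from the base axis. Payload 3.1 kg.
Tool frame: the origin (TCP) lies on the centre line of the jaws, within the pads' length; the fingertips stand 19 mm ahead of it and the grasp point (between the pads) is the TCP; y points along the fingers, x is the direction in which the jaws open and shut, and the axes are right-handed (so a half turn about y gives the same grasp; the last joint's range is limited). The gripper opens to 85 mm and grips with 20 to 120 N. Pads are 22 mm wide; open, the fingers measure 114 mm over their backs; the gripper's body (76 mm by 85 mm) begins 54 mm behind the grasp point. The pads swing forward as they close: fully open they stand 13 mm farther back than shut.
Start: joints at [-1.452, 0.527, 1.433, -0, 1.181, -0.178], TCP at [0.183, -0.598, 0.25] pointing down, gripper open.
Joint ranges: [-3.08, 3.08], [-0.75, 2.2], [0.22, 2.44], [-1.43, 4.57], [0, 2.65], [-2.85, 2.85]. Speed limits (rad/s): [2.79, 2.79, 3.14, 3.14, 3.14, 3.14].

### API

Orientations are given as a unit quaternion [x, y, z, w].
In Python, from station import * gives the robot as it stands.
- The arm moves only by the tool step_arm, never from a script. Its argument "moves" is a list of rows, each a list of 7 numbers: the turn, a rotation vector about the tool's x, y, z in rad, then the shift along the tool's x, y, z in cm, then the closure, from -1 (fully open) to 1 (shut). A call has 1 to 12 rows; each row is the pose to reach, as a shift and turn from the pose measured when the call began, along the tool's axes at that moment; what a row does not reach only later rows make up. A row lasts 1/8 s, in which the tool goes at most 62.5 mm and 10.7 degrees, less where a joint would pass 70% of its speed; a pose out of reach is approached as far as the arm can. A call with a gripper value outside its range is refused whole. The fingers move at their own pace and stop on an object; "grip_force" is the grip in N (left out, the last holds). Time passes only in rows, so rows that repeat a pose let the fingers close. It gives the time, the measured TCP pose, the force and the opening at its end, in the units of the state.
- sense(): the state, without advancing time (a new reading comes with each control period).
- snapshot(name): name is "scene" or "top" or "wrist"; returns a dict with "frame" (480x640x3 uint8, red, green, blue), "z_map" (480x640 float32, m along the optical axis (not along the pixel's ray), 0 where there is no reading), "vfov" (degrees; the focal length in pixels is half the picture's height over the tangent of half this angle, whatever the lens; pixels are square), "cx", "cy" (the principal point, pixels), "xyz" and "orientation" of the camera in the world. Camera axes: x right, y down, z forward; pixel columns grow to the right and rows downward; lengths in m; the calibration is good to about 2 mm. A picture is of the moment at which its call begins.
- sign_off(): hands the job in, once; it reports no verdict.
The state is a dict: "t": time; "q": joint angles; "qd": joint speeds; "tau": joint torques, N m; "tcp_pos": TCP position; "tool_rot": TCP orientation; "force": force on the tool from outside, world axes, zero at the start; "ft_torque": the same for the moment, N m; "finger_gap": opening from 0.0 (shut) to 1.0 (fully open).
Only numpy, scipy, OpenCV 4.12 (cv2) and the standard library are available. Lean on these libraries where they do the work, as an engineer would, in place of code of your own. Each camera call takes 0.05 s, during which the arm holds its last target.

### The job

Get the paint booth's breathing-air filter cassette ready: stand every filter cartridge that is out on the bench upright in a pocket of its own, then set the cover on the four snap standoffs and press it down until every one has clicked and it lies flush on all four. Then swing the hook over the cover's edge fully closed into its catch, and only after that push the bolt's grip all the way to its end stop over the hook; leave the tape, tin and sanding block where they are.

Things in the scene. Friction and masses are not known exactly. Their poses are not given: they have to be found in the camera images.
- cassette: Filter cassette fixed to the bench: grey base plate 8 mm thick, x -75 to 120, y -152 to 152 mm. Origin on the bench under the middle of the pocket row; y along the row, z up. Pockets at x 0, y -84, -28, 28, 84: each 53 x 53 mm inside, ribs 14 mm above the plate, floor is the plate's top; any cartridge in any pocket. Hook and bolt stand along x = 90.
- standoff0 (a point): White snap standoff at cassette x -50, y -131 mm. A 22 mm post, its shoulder here, 64 mm over the bench, carries an 11 mm stem with tapered tip up to 87 mm. A sprung barb stands out 4.5 mm from the stem outwards along y (away from the pockets), 8.5 to 17 mm above the shoulder.
- standoff1 (a point): White snap standoff at cassette x -50, y 131 mm. Built like standoff0. The edge of a cover hole pressed down the barb's slope pushes the barb in; it springs out above the cover (click) once that is on the shoulder.
- standoff2 (a point): White snap standoff at cassette x 50, y -131 mm. Built like standoff0. A click takes about 7 to 12 N pressed near the standoff, 15 to 25 N for all four from the cover's middle.
- standoff3 (a point): White snap standoff at cassette x 50, y 131 mm. Built like standoff0. A clicked cover cannot be pulled off again.
- cover_handle (a point): Middle of the cover's black bar handle: bar 14 mm wide (cover x), 76 mm long (cover y), 14 mm high, 20 mm free below it; 33 mm above the cover's underside, z up. The cover is an aluminium plate 130 (x) x 292 (y) x 6 mm, about 0.3 kg, with a square 14 mm hole near each corner; the same when turned half round. It starts flat on the bench, handle up.
- cover_hole0 (a point): Centre of corner hole 0, at the cover's underside, at cover x -50, y -131 mm from the handle. 64 mm over the bench when clicked home; about 12 mm higher while it only rests on the barb.
- cover_hole1 (a point): Centre of corner hole 1, at the cover's underside, at cover x -50, y 131 mm from the handle. As hole 0.
- cover_hole2 (a point): Centre of corner hole 2, at the cover's underside, at cover x 50, y -131 mm from the handle. As hole 0.
- cover_hole3 (a point): Centre of corner hole 3, at the cover's underside, at cover x 50, y 131 mm from the handle. As hole 0.
- cart0_mid (a point): Filter cartridge 0 (may be absent): pleated white drum with grey end caps, 48 mm diameter, 54 mm tall, 0.14 kg, heavy at the foot; this point is its centre, its z its axis. Starts standing on the bench. All are alike.
- cart1_mid (a point): Filter cartridge 1 (may be absent): pleated white drum with grey end caps, 48 mm diameter, 54 mm tall, 0.14 kg, heavy at the foot; this point is its centre, its z its axis. Starts standing on the bench. All are alike.
- cart2_mid (a point): Filter cartridge 2 (may be absent): pleated white drum with grey end caps, 48 mm diameter, 54 mm tall, 0.14 kg, heavy at the foot; this point is its centre, its z its axis. Starts standing on the bench. All are alike.
- cart3_mid (a point): Filter cartridge 3 (may be absent): pleated white drum with grey end caps, 48 mm diameter, 54 mm tall, 0.14 kg, heavy at the foot; this point is its centre, its z its axis. Starts standing on the bench. All are alike.
- hook (a joint): Angle of the flat steel hook about its upright pivot: 0 = closed, tip against its catch's jaw (cassette x 78, y 28), tab over the cover's edge; grows to 1.8 rad as it swings away from the cover, clockwise from above. Stays where left, about 1 N at the knob. Arm 95 mm long, underside 74 mm over the bench, 4 mm above a cover that is home; a cover not home blocks it.
- hook_knob (a point): Middle of the hook's upright black knob, 60 mm from the pivot: 16 mm diameter, 30 mm tall, this point 96 mm over the bench; the hook's flat arm lies 15 mm below it.
- hook_pivot (a point): Point on the hook's vertical pivot axis, at the height of hook_knob; at cassette x 90, y -60 mm.
- bolt (a joint): Travel of the locking bolt: 0 = drawn back, 0.035 m = end stop, over the hook's tip. Grows as its grip moves towards the hook (the cassette's -y). Friction about 2 N; stays where left.
- bolt_grip (a point): Middle of the bolt's upright black grip fin: 20 mm along the cassette's x, 12 mm along y, 32 mm tall, this point 104 mm over the bench. The bolt's flat bar lies 16 mm below it and runs towards the hook.
- tape: Roll of masking tape lying flat, 104 mm across, 25 mm high; origin under its centre. Not part of the job.
- tin: Steel tin, 72 mm across, 95 mm tall; origin under its centre. Not part of the job.
- sander: Hand sanding block, 120 x 65 x 46 mm; origin under its centre. Not part of the job.
Mind the look-alikes: they are no part of the job. What is shaped like the part that bears cart0_mid but orange, red or yellow is not meant.

How it is judged:
On the way, in this order (a step that is already met when the one before it is completed fails the run):
1. every cartridge on hand stands in a pocket (x of cart0_mid in the frame of cassette between -0.008 and 0.008 m and y of cart0_mid in the frame of cassette between -0.092 and 0.092 m and z of each of cart0_mid, cart1_mid, cart2_mid, cart3_mid in the frame of cassette below 0.038 m and angle between the z axis of each of cart0_mid, cart1_mid, cart2_mid, cart3_mid and the z axis of cassette, either way round below 0.1 rad and x of cart1_mid in the frame of cassette between -0.008 and 0.008 m and y of cart1_mid in the frame of cassette between -0.092 and 0.092 m and x of cart2_mid in the frame of cassette between -0.008 and 0.008 m and y of cart2_mid in the frame of cassette between -0.092 and 0.092 m and x of cart3_mid in the frame of cassette between -0.008 and 0.008 m and y of cart3_mid in the frame of cassette between -0.092 and 0.092 m), for 0.2 s.
2. the cover has clicked down flush on all four standoffs (z of cover_hole0 in the frame of cassette between 0.06 and 0.0662 m and z of cover_hole1 in the frame of cassette between 0.06 and 0.0662 m and z of cover_hole2 in the frame of cassette between 0.06 and 0.0662 m and z of cover_hole3 in the frame of cassette between 0.06 and 0.0662 m and horizontal distance between cover_handle and cassette below 0.005 m and angle between the x axis of cover_handle and the x axis of cassette, either way round below 0.04 rad), for 0.2 s.
3. the hook is closed into its catch (value of joint hook below 0.06 rad), for 0.2 s.
4. the bolt is at its end stop (value of joint bolt above 0.0325 m), for 0.2 s.
At the end, for the whole second after the job is handed in: Every cartridge on hand stands upright (within 6 degrees) on a pocket floor, the cover lies on all four shoulders (each corner hole within 2 mm of it in height, cover centred within 5 mm), the hook is within 0.06 rad of closed, the bolt within 2.5 mm of its end stop (all of step 1 and all of step 2 and value of joint hook below 0.06 rad and value of joint bolt above 0.0325 m); the robot touches nothing.
It fails at once if the tape roll is pushed aside by more than 3 cm (distance of tape from where it was at the start of the episode above 0.03 m).
It fails at once if the tin is pushed aside by more than 3 cm (distance of tin from where it was at the start of the episode above 0.03 m).
It fails at once if the sanding block is pushed aside by more than 3 cm (distance of sander from where it was at the start of the episode above 0.03 m).
Of cart0, cart1, cart2, cart3 only 2 to 4 are there at a start; the rules pass over those that are not, and their reading is None.
At some moment in a run one of cart0, cart1, cart2, cart3, cover may be knocked a few centimetres aside while the robot is not near it.
Once in a run the grip may slacken for a moment while it holds something.
It also fails if it takes over 210 s, if anything falls off the work surface, if the arm or the gripper's body presses on something with over 40 N, if the wrist force passes 120 N, or if a joint passes its speed limit or range.

## Working session

There is one attempt and no reset: what is moved stays moved. The work goes in short steps, Python scripts to look and compute and a tool call to move; the robot and the scene stay as the last step left them, time stands still between calls to the robot, and variables do not carry over. Pictures are saved under pics/ and viewed, and the job is handed in when it is done.

Besides the shell and the picture viewer there is one more tool, called after ">>>" in YAML: its name, and indented under it one key for each argument. step_arm: Moves the arm, as the interface text tells. Its arguments: {"type":"object","properties":{"moves":{"type":"array","items":{"type":"array","items":{"type":"number"}}},"grip_force":{"type":"number"}},"required":["moves"]}

```bash
mkdir -p pics; ls
cat > h.py <<'E'
from station import *
import numpy as np, cv2
from scipy.spatial.transform import Rotation as R
def snap(n,save=None):
    s=snapshot(n)
    if save: cv2.imwrite('pics/'+save+'.png',s['frame'][:,:,::-1])
    return s
def cloud(s):
    h,w=s['z_map'].shape; f=h/2/np.tan(np.radians(s['vfov'])/2)
    v,u=np.mgrid[:h,:w]; z=s['z_map']
    p=np.stack([(u-s['cx'])/f*z,(v-s['cy'])/f*z,z],-1)
    return p@R.from_quat(s['orientation']).as_matrix().T+np.array(s['xyz'])
def ray(s,u,v,zp):
    f=480/2/np.tan(np.radians(s['vfov'])/2)
    d=R.from_quat(s['orientation']).as_matrix()@np.array([(u-s['cx'])/f,(v-s['cy'])/f,1])
    o=np.array(s['xyz']); return o+d*(zp-o[2])/d[2]
E
python3 - <<'E'
from h import *
for n in ['scene','top','wrist']:
    s=snap(n,n+'0'); print(n,s['xyz'],s['orientation'],s['vfov'],s['cx'],s['cy'])
    np.save('pics/'+n+'0.npy',cloud(s))
print(sense())
E
```

```text
pics
scene [1.32843927 0.14833422 1.22251655] [ 0.62003265  0.72767852 -0.22551418 -0.18758155] 45.86373543333244 316.15741411846045 244.55107813230148
top [0.48154646 0.00187102 1.22556267] [-0.70219242  0.71106375 -0.01813177  0.0313908 ] 53.56759833865664 324.61737070419656 242.70829803381284
wrist [ 0.24592777 -0.57719858  0.37321651] [ 0.79705937 -0.58934644 -0.07927272  0.10527571] 70.90857145248097 317.22764885242606 237.44382025936807
{'t': 0.15, 'q': array([-1.45248567e+00,  5.28256024e-01,  1.43363819e+00,  3.25808686e-05,
        1.18143225e+00, -1.78500022e-01]), 'qd': array([ 0.00049431, -0.00420099, -0.00351393, -0.00035975, -0.00033252,
       -0.00057666]), 'tau': array([ 7.72920503e-04, -4.42744660e+01, -1.78275204e+01, -1.89165762e-04,
        5.61901004e-03,  7.48865375e-06]), 'tcp_pos': array([ 0.18276651, -0.59711608,  0.24954671]), 'tool_rot': array([-0.56797824,  0.42098929, -0.42016437,  0.56888544]), 'force': array([ 0.01457265, -0.34291076,  0.09243339]), 'ft_torque': array([ 0.04103897,  0.01822947, -0.01490948]), 'finger_gap': 1.0003572394915716}
```

View pics/scene0.png

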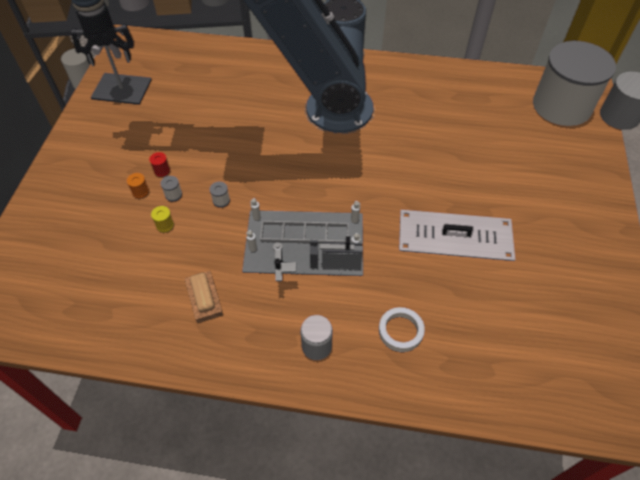

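View pics/top0.png

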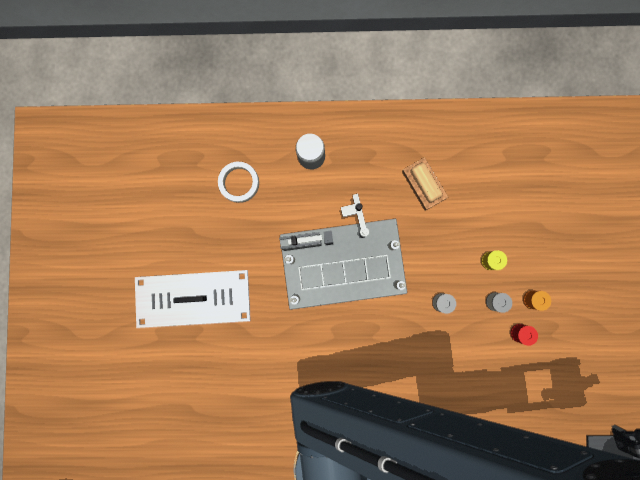

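View pics/wrist0.png

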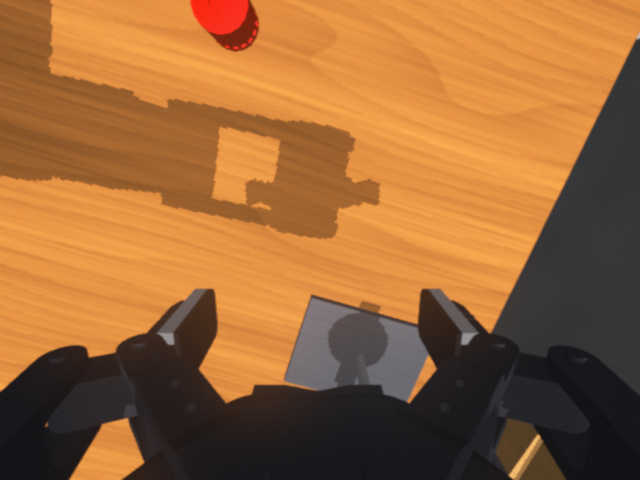

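Run:
```python
from h import *
s=cv2.imread('pics/scene0.png');t=cv2.imread('pics/top0.png')
a=cv2.resize(s[20:240,40:240],(545,600),interpolation=2); cv2.imwrite('pics/c1.png',a)
b=cv2.resize(t[180:320,265:565],None,fx=2.66,fy=2.66,interpolation=2); cv2.imwrite('pics/c2.png',b)
P=np.load('pics/top0.npy')
hsv=cv2.cvtColor(t,cv2.COLOR_BGR2HSV)
Z=P[...,2]; print(np.median(Z[200:320,100:130]))
# cassette corners etc: elevated non-arm blobs
m=((Z>0.04)&(Z<0.062)).astype(np.uint8); m[330:]=0;m[:100]=0
n,l,st,c=cv2.connectedComponentsWithStats(m)
for i in range(1,n):
    if st[i,4]>30: print('z.04-.062',st[i],c[i].round(1),P[l==i].mean(0).round(4))
m=((Z>0.065)&(Z<0.12)).astype(np.uint8); m[330:]=0;m[:100]=0
n,l,st,c=cv2.connectedComponentsWithStats(m)
for i in range(1,n):
    if st[i,4]>4: print('hi',st[i],c[i].round(1),P[l==i].mean(0).round(4),P[l==i][:,2].max().round(3))
```

```text
-0.00022852011971308261
z.04-.062 [298 153  27  14  51] [312.4 161.9] [0.7678 0.0517 0.0508]
z.04-.062 [411 163  31  39 571] [426.4 181.4] [ 0.715  -0.2328  0.0451]
z.04-.062 [486 250  21  20 321] [496.4 259.6] [ 0.5169 -0.3969  0.0529]
z.04-.062 [529 291  22  20 339] [540.  300.2] [ 0.417  -0.4987  0.0525]
z.04-.062 [491 293  21  20 324] [501.4 302.2] [ 0.4132 -0.4052  0.0529]
z.04-.062 [435 294  21  19 315] [445.5 303. ] [ 0.4126 -0.2697  0.053 ]
z.04-.062 [519 325  17   5  60] [526.7 327.5] [ 0.3515 -0.4638  0.0527]
hi [295 134  30  30 698] [309.6 148.4] [0.791  0.0562 0.0923] 0.101
hi [341 193  28  44 423] [355.9 213.6] [ 0.6313 -0.0536  0.0835] 0.113
hi [324 230   9  14 103] [327.9 236.7] [0.5768 0.0148 0.0767] 0.094
hi [279 232  43  18 509] [300.2 240.4] [0.568  0.0815 0.0863] 0.12
hi [392 240   8   9  44] [395.5 244. ] [ 0.5569 -0.1483  0.0754] 0.089
hi [284 256   9   8  34] [287.9 258.7] [0.5246 0.1124 0.0759] 0.09
hi [399 281   7   8  35] [401.8 284.7] [ 0.4588 -0.1611  0.0774] 0.09
hi [290 296   7   8  35] [293.2 299.9] [0.4255 0.1003 0.0763] 0.089
```

View pics/c1.png

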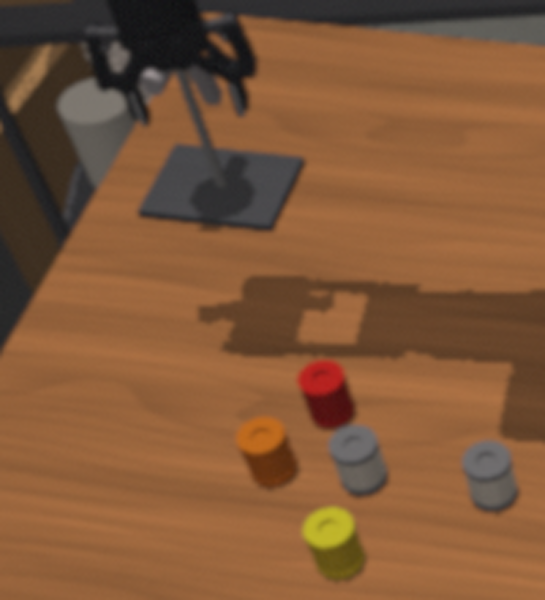

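View pics/c2.png

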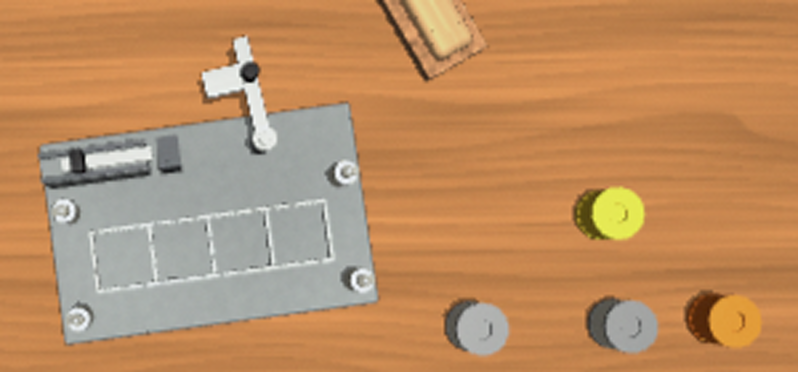

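```bash
cat >> h.py <<'E'
def plan(pos,yaw,st=None):
    st=st or sense(); Rc=R.from_quat(st['tool_rot'])
    c,s_=np.cos(yaw),np.sin(yaw)
    Rt=R.from_matrix(np.array([[c,0,-s_],[s_,0,c],[0,-1,0]]))
    rv=(Rc.inv()*Rt).as_rotvec(); d=Rc.inv().apply(np.array(pos)-st['tcp_pos'])*100
    return np.r_[rv.round(3),d.round(2)]
def toolyaw():
    m=R.from_quat(sense()['tool_rot']).as_matrix(); return m
C=np.array([.4915,-.0242]); YAW=0.125
def cas(x,y):
    c,s_=np.cos(YAW),np.sin(YAW); return C+np.array([c*x-s_*y,s_*x+c*y])
E
python3 - <<'E'
from h import *
m=toolyaw(); print(m.round(3)); print(np.arctan2(m[1,0],m[0,0]))
for y in (0,np.pi): print(plan([.4126,-.2697,.16],y))
# cover
t=cv2.imread('pics/top0.png');P=np.load('pics/top0.npy')
m=((t.min(2)>180)).astype(np.uint8); m[:255]=0;m[340:]=0;m[:,260:]=0
k=cv2.morphologyEx(m,cv2.MORPH_CLOSE,np.ones((25,25)))
cs,_=cv2.findContours(k,0,1);c=max(cs,key=cv2.contourArea);r=cv2.minAreaRect(c);b=cv2.boxPoints(r);print(r)
print(np.median(P[270:325,140:245,2]))
S=dict(xyz=[0.48154646,0.00187102,1.22556267],orientation=[-0.70219242,0.71106375,-0.01813177,0.0313908],vfov=53.56759833865664,cx=324.61737070419656,cy=242.70829803381284)
W=np.array([ray(S,u,v,.006) for u,v in b]); print(W.round(4),W.mean(0))
E
```

```text
[[ 0.292 -0.     0.956]
 [-0.956  0.002  0.292]
 [-0.002 -1.     0.   ]]
-1.2739977529310704
[-1.000e-03 -1.274e+00 -1.000e-03 -2.457e+01  9.010e+00  3.155e+01]
[ 1.000e-03  1.868e+00 -1.000e-03 -2.457e+01  9.010e+00  3.155e+01]
((191.50973510742188, 298.6556396484375), (50.90068054199219, 113.59085845947266), 86.42366790771484)
0.005487941176157696
[[0.4857 0.5189 0.006 ]
 [0.5004 0.2256 0.006 ]
 [0.3709 0.2175 0.006 ]
 [0.3559 0.5086 0.006 ]] [0.42820154 0.36761589 0.006     ]
```

>>> step_arm:
  moves:
    - [0,-0.18,0,-5,3,6,-1]
    - [0,-0.36,0,-10,5,12,-1]
    - [0,-0.54,0,-15,5,18,-1]
    - [0,-0.72,0,-20,5,25,-1]
    - [0,-0.9,0,-24.57,5,31.55,-1]
    - [0,-1.09,0,-24.57,5,31.55,-1]
    - [0,-1.274,0,-24.57,5,31.55,-1]
    - [0,-1.274,0,-24.57,5,31.55,-1]
    - [0,-1.274,0,-24.57,5,31.55,-1]
  grip_force: 40

```text
t: 1.27
tcp_pos: [0.4124, -0.2704, 0.2]
tool_rot: [-0.707, 0.001, -0.0, 0.708]
force: [0.7, -0.5, -0.4]
finger_gap: 1.0
```

Run:
```python
from h import *
s=snap('wrist','w1'); P=cloud(s); Z=P[...,2]
m=((Z>.048)&(Z<.06)).astype(np.uint8)
n,l,st,c=cv2.connectedComponentsWithStats(m)
for i in range(1,n):
    if st[i,4]>200: q=P[l==i]; print(st[i],q.mean(0).round(4),q.min(0).round(4),q.max(0).round(4))
s=snap('top','t1');P=cloud(s);Z=P[...,2]
print(sense()['tcp_pos'],plan([.4126,-.2697,.04],0),sense()['q'])
```

```text
[496  53  22  32 262] [ 0.5484 -0.1508  0.0541] [ 0.5449 -0.1587  0.048 ] [ 0.5581 -0.1392  0.06  ]
[ 288  201   58   57 2575] [ 0.4115 -0.2698  0.0537] [ 0.3881 -0.2938  0.0482] [ 0.4353 -0.2465  0.0561]
[403 340  34  46 987] [ 0.5056 -0.3976  0.0533] [ 0.4921 -0.4209  0.0481] [ 0.5229 -0.375   0.0557]
[ 292  347   52   44 1825] [ 0.4122 -0.4031  0.0535] [ 0.3886 -0.4263  0.0482] [ 0.4361 -0.3814  0.0561]
[ 0.4121196  -0.27101083  0.200033  ] [-1.0e-03 -3.0e-03 -0.0e+00  5.0e-02  1.6e+01  1.1e-01] [-8.09105982e-01  4.26719552e-01  1.81013317e+00  9.23577697e-04
  9.05816325e-01 -8.07015413e-01]
```

View pics/w1.png

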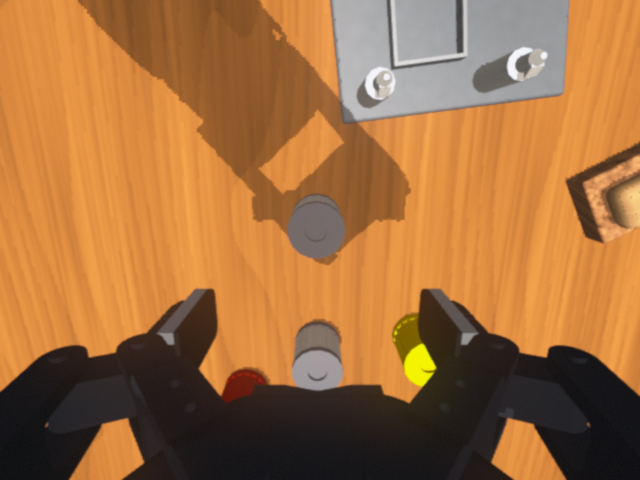

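>>> step_arm:
  moves:
    - [0,0,0,0,5,0.1,-1]
    - [0,0,0,0,10,0.1,-1]
    - [0,0,0,0,14,0.1,-1]
    - [0,0,0,0,16,0.1,-1]
    - [0,0,0,0,16,0.1,-0.2]
    - [0,0,0,0,16,0.1,1]
    - [0,0,0,0,16,0.1,1]
    - [0,0,0,0,16,0.1,1]
    - [0,0,0,0,16,0.1,1]
    - [0,0,0,0,16,0.1,1]

```text
t: 2.62
tcp_pos: [0.4125, -0.2705, 0.041]
tool_rot: [0.707, -0.0, 0.001, -0.707]
force: [-2.4, -1.7, 5.6]
finger_gap: 0.55
```

Run:
```python
from h import *
print(plan([.41,-.26,.15],0), plan(np.r_[cas(0,-28e-3),.15],YAW),plan(np.r_[cas(0,-28e-3),.05],YAW),cas(0,-.028))
```

```text
[ 1.00e-03 -2.00e-03  1.00e-03 -2.40e-01 -1.09e+01  1.04e+00] [ 1.000e-03 -1.270e-01  1.000e-03  8.210e+00 -1.090e+01  2.186e+01] [ 1.000e-03 -1.270e-01  1.000e-03  8.200e+00 -9.000e-01  2.187e+01] [ 0.49499089 -0.05198153]
```

>>> step_arm:
  moves:
    - [0,0,0,0,-5,0,1]
    - [0,0,0,0,-10.9,0,1]
    - [0,-0.06,0,3,-10.9,6,1]
    - [0,-0.12,0,6,-10.9,12,1]
    - [0,-0.127,0,8,-10.9,18,1]
    - [0,-0.127,0,8.2,-10.9,21.86,1]
    - [0,-0.127,0,8.2,-10.9,21.86,1]
    - [0,-0.127,0,8.2,-10.9,21.86,1]

```text
t: 3.62
tcp_pos: [0.4949, -0.052, 0.15]
tool_rot: [0.706, 0.045, -0.044, -0.705]
force: [-0.3, -0.0, -0.9]
finger_gap: 0.548
```

Run:
```python
from h import *
s=snap('wrist','w2'); P=cloud(s); Z=P[...,2]; np.save('pics/w2.npy',P)
s=snap('top','t2');P=cloud(s);Z=P[...,2]
m=((Z>0.065)&(Z<0.095)).astype(np.uint8)
print(sense()['tcp_pos'],sense()['finger_gap'],plan(np.r_[cas(0,-28e-3),.05],YAW))
```

```text
[ 0.49499537 -0.05313334  0.15000075] 0.5511267914209267 [ 1.0e-03 -2.0e-03  1.0e-03  0.0e+00  1.0e+01  1.2e-01]
```

View pics/w2.png

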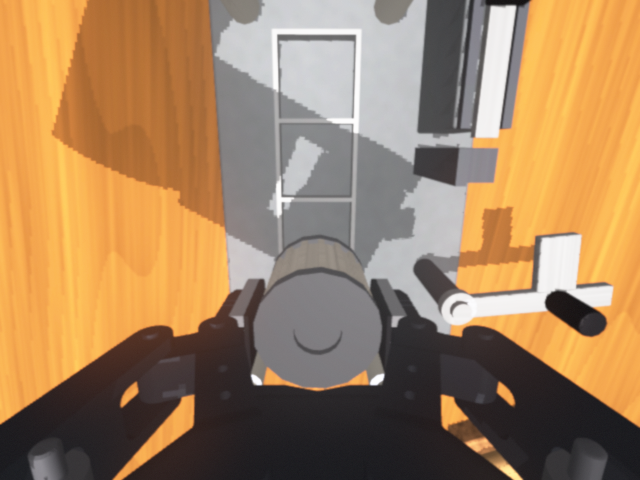

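View pics/t2.png

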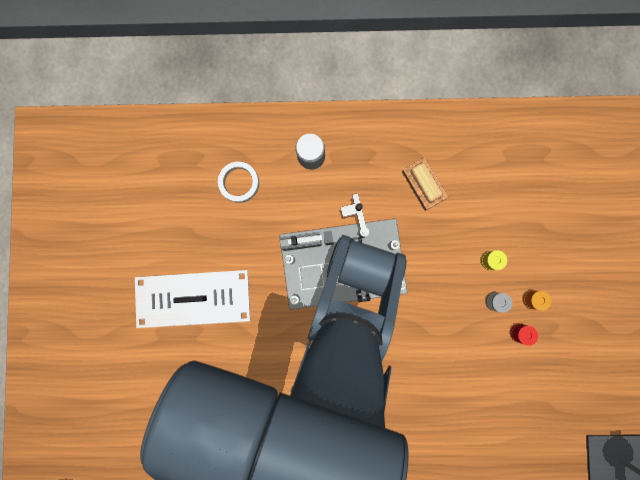

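Run:
```python
from h import *
P=np.load('pics/w2.npy');Z=P[...,2]
m=(Z>.017)&(Z<.025)
q=P[m]; d=q[:,:2]-C; c,s_=np.cos(YAW),np.sin(YAW)
x=d[:,0]*c+d[:,1]*s_; y=-d[:,0]*s_+d[:,1]*c
k=(abs(x)<.04)&(y>-.02)&(y<.12)
x=x[k];y=y[k]; print(k.sum(), np.median(q[k][:,2]))
for a in(-.0275,.0275):
  for lo,hi in((-.01,.05),(.06,.11)):
    e=(abs(x-a)<.006)&(y>lo)&(y<hi); print('x rib',a,lo,np.median(x[e]).round(4),e.sum())
for b in(0,.056,.1115):
    e=(abs(y-b)<.007)&(abs(x)<.02); print('y rib',b,np.median(y[e]).round(4),e.sum())
```

```text
3200 0.022071031101528943
x rib -0.0275 -0.01 -0.0284 424
x rib -0.0275 0.06 -0.0284 407
x rib 0.0275 -0.01 0.0269 428
x rib 0.0275 0.06 0.027 409
y rib 0 0.0011 246
y rib 0.056 0.0566 283
y rib 0.1115 0.1117 432
```

>>> step_arm:
  moves:
    - [0,0,0,-0.05,4,0.1,1]
    - [0,0,0,-0.05,7,0.1,1]
    - [0,0,0,-0.05,8.5,0.1,1]
    - [0,0,0,-0.05,9.2,0.1,1]
    - [0,0,0,-0.05,9.7,0.1,1]
    - [0,0,0,-0.05,10,0.1,1]
    - [0,0,0,-0.05,10,0.1,1]

```text
t: 4.6
tcp_pos: [0.4948, -0.0523, 0.0504]
tool_rot: [0.706, 0.044, -0.043, -0.705]
force: [0.2, -0.4, -2.0]
finger_gap: 0.553
```

>>> step_arm:
  moves:
    - [0,0,0,0,0.1,0,1]
    - [0,0,0,0,0.15,0,1]
    - [0,0,0,0,0.15,0,0.2]
    - [0,0,0,0,0.15,0,-0.5]
    - [0,0,0,0,0.15,0,-0.6]
    - [0,0,0,0,0.15,0,-0.6]
    - [0,0,0,0,-4,0,-0.6]
    - [0,0,0,0,-9,0,-0.8]
    - [0,0,0,0,-10,0,-1]

```text
t: 5.72
tcp_pos: [0.4962, -0.0527, 0.1532]
tool_rot: [0.707, 0.046, -0.041, -0.704]
force: [0.2, -0.4, 0.1]
finger_gap: 1.002
```

```bash
sed -i 's/^C=np.array.*; /C=np.array([.4909,-.0237]); /' h.py
python3 - <<'E'
from h import *
s=snap('wrist','w3'); s2=snap('top','t3');P=cloud(s2);Z=P[...,2]
m=((Z>.048)&(Z<.06)).astype(np.uint8)
n,l,st,c=cv2.connectedComponentsWithStats(m)
for i in range(1,n):
    if st[i,4]>150: q=P[l==i]; print(st[i],q.mean(0).round(4))
P=cloud(s);Z=P[...,2];m=((Z>.056)&(Z<.068)).astype(np.uint8)
n,l,st,c=cv2.connectedComponentsWithStats(m)
for i in range(1,n):
    if st[i,4]>150: q=P[l==i]; print('w',st[i],q.mean(0).round(4),q.min(0),q.max(0))
print(cas(0,-.028),sense()['tcp_pos'],plan([.412,-.404,.15],0),plan([.412,-.404,.041],0))
E
```

```text
[487 250  20  20 303] [ 0.517  -0.3972  0.0535]
[530 291  21  20 313] [ 0.417  -0.4997  0.0535]
[492 293  20  19 311] [ 0.4133 -0.4055  0.0533]
[517 325  21  21 316] [ 0.3339 -0.4643  0.0533]
w [433   0  32 129 953] [0.5552 0.0672 0.062 ] [0.55010577 0.03331777 0.05600773] [0.57746569 0.1020691  0.06799012]
w [429 145  10  34 217] [0.5616 0.0132 0.062 ] [0.56009457 0.00341075 0.05605389] [0.56319464 0.02307825 0.06793043]
w [ 279  212   72   70 3898] [ 0.4951 -0.0512  0.0617] [ 0.47127283 -0.07594281  0.05616642] [ 0.51871857 -0.02808107  0.06444033]
w [428 276  26  13 178] [ 0.5828 -0.0659  0.0618] [ 0.57799606 -0.07302764  0.05603498] [ 0.59154134 -0.06278698  0.06790657]
w [232 362  31  27 522] [ 0.4575 -0.1543  0.0627] [ 0.44662486 -0.16619027  0.0560297 ] [ 0.46811105 -0.1479765   0.06799745]
w [365 362  31  27 511] [ 0.5549 -0.1422  0.0629] [ 0.54526452 -0.1527815   0.05609227] [ 0.56691411 -0.13610409  0.0679378 ]
[ 0.49439089 -0.05148153] [ 0.49512868 -0.05235805  0.15142415] [ 2.000e-03  1.230e-01  5.000e-03 -1.257e+01  1.700e-01 -3.388e+01] [ 2.000e-03  1.230e-01  5.000e-03 -1.262e+01  1.107e+01 -3.385e+01]
```

View pics/w3.png

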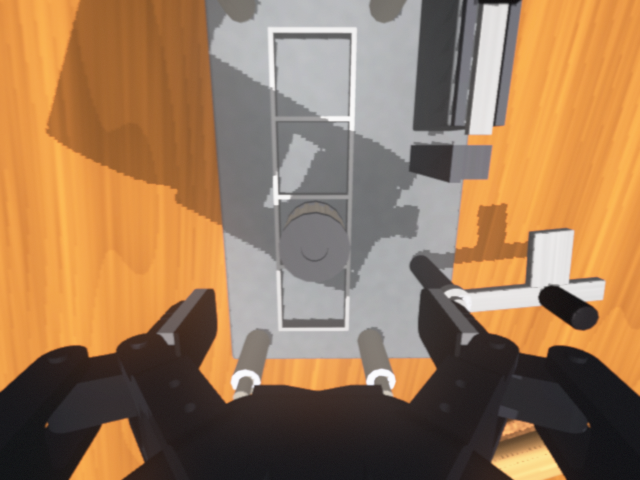

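>>> step_arm:
  moves:
    - [0,0.06,0,-2,-1,-6,-1]
    - [0,0.123,0,-5,-1,-12,-1]
    - [0,0.123,0,-8,-1,-18,-1]
    - [0,0.123,0,-11,-1,-24,-1]
    - [0,0.123,0,-12.6,-1,-30,-1]
    - [0,0.123,0,-12.6,0,-33.9,-1]
    - [0,0.123,0,-12.6,5,-33.9,-1]
    - [0,0.123,0,-12.6,9,-33.9,-1]
    - [0,0.123,0,-12.6,9,-33.9,-1]

```text
t: 6.95
tcp_pos: [0.4097, -0.4014, 0.057]
tool_rot: [-0.704, 0.001, 0.0, 0.71]
force: [0.2, -0.1, 0.5]
finger_gap: 1.006
```

Run:
```python
from h import *
s=sense();print(plan([.4125,-.4045,.041],0),s['tcp_pos'])
```

```text
[-0.007 -0.    -0.002  0.29   1.59  -0.32 ] [ 0.40967046 -0.40140199  0.05697016]
```

>>> step_arm:
  moves:
    - [-0.007,0,0,0.3,0.8,-0.3,-1]
    - [-0.007,0,0,0.3,1.6,-0.3,-1]
    - [-0.007,0,0,0.3,1.6,-0.3,-0.2]
    - [-0.007,0,0,0.3,1.6,-0.3,1]
    - [-0.007,0,0,0.3,1.6,-0.3,1]
    - [-0.007,0,0,0.3,1.6,-0.3,1]
    - [-0.007,0,0,0.3,1.6,-0.3,1]
    - [-0.007,0,0,0.3,-4,-0.3,1]
    - [-0.007,0,0,0.3,-9.3,-0.3,1]
    - [-0.007,0,0,0.3,-9.3,-0.3,1]

```text
t: 8.2
tcp_pos: [0.4145, -0.4075, 0.154]
tool_rot: [0.71, 0.001, 0.001, -0.704]
force: [0.6, -0.6, -1.1]
finger_gap: 0.548
```

Run:
```python
from h import *
print(cas(0,-.084),plan(np.r_[cas(0,-.084),.15],YAW))
```

```text
[ 0.50137268 -0.1070446 ] [ 8.000e-03 -1.250e-01  3.000e-03  8.680e+00  2.100e-01  3.005e+01]
```

>>> step_arm:
  moves:
    - [0.008,-0.06,0,3,0.2,6,1]
    - [0.008,-0.125,0,6,0.2,12,1]
    - [0.008,-0.125,0,8,0.2,18,1]
    - [0.008,-0.125,0,8.7,0.2,24,1]
    - [0.008,-0.125,0,8.7,0.2,30,1]
    - [0.008,-0.125,0,8.7,0.2,30,1]
    - [0.008,-0.125,0,8.7,0.2,30,1]
    - [0.008,-0.125,0,8.7,0.2,30,1]

```text
t: 9.2
tcp_pos: [0.5018, -0.1089, 0.1496]
tool_rot: [-0.706, -0.045, 0.042, 0.706]
force: [-0.6, -0.3, -1.6]
finger_gap: 0.551
```

Run:
```python
from h import *
print(plan(np.r_[cas(0,-.084),.0495],YAW),sense()['tcp_pos'])
s=snap('wrist','w4');P=cloud(s);Z=P[...,2];m=((Z>.145)&(Z<.18)).astype(np.uint8)
m[:,:240]=0;m[:,400:]=0
q=P[m>0];print(len(q),q.mean(0),q.min(0),q.max(0))
```

```text
[ 0.000e+00 -2.000e-03  3.000e-03 -5.000e-02  1.001e+01  1.900e-01] [ 0.50177124 -0.10887983  0.14964483]
14961 [ 0.50191439 -0.10694273  0.16107894] [ 0.47066319 -0.13493759  0.14500623] [ 0.53450594 -0.0860435   0.17990328]
```

View pics/w4.png

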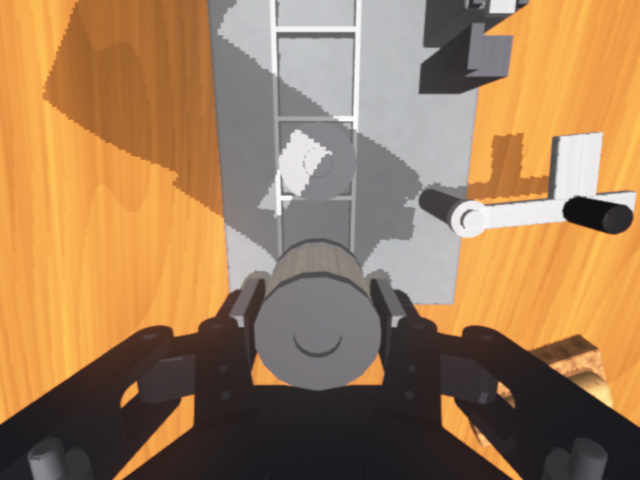

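Run:
```python
from h import *
s=snap('wrist');P=cloud(s);Z=P[...,2];m=((Z>.155)&(Z<.168)).astype(np.uint8)
n,l,st,c=cv2.connectedComponentsWithStats(m); i=l[350,320]; print(i,st[i]); q=P[l==i]
print(q.mean(0)); 
for e in (1,99): print(np.percentile(q,e,axis=0))
print(sense()['tcp_pos'])
```

```text
1 [  215   271   206   120 13302]
[ 0.50175014 -0.10814973  0.16142224]
[ 0.47065684 -0.13224025  0.15621872]
[ 0.53046474 -0.08729175  0.1669859 ]
[ 0.50173558 -0.10905201  0.14985071]
```

>>> step_arm:
  moves:
    - [0,0,0,-0.05,4,0.2,1]
    - [0,0,0,-0.05,7,0.2,1]
    - [0,0,0,-0.05,8.5,0.2,1]
    - [0,0,0,-0.05,9.2,0.2,1]
    - [0,0,0,-0.05,9.7,0.2,1]
    - [0,0,0,-0.05,10,0.2,1]
    - [0,0,0,-0.05,10,0.2,1]

```text
t: 10.18
tcp_pos: [0.5017, -0.1072, 0.0503]
tool_rot: [0.706, 0.045, -0.042, -0.706]
force: [0.7, 0.8, -0.9]
finger_gap: 0.552
```

>>> step_arm:
  moves:
    - [0,0,0,0,0.1,0,1]
    - [0,0,0,0,0.15,0,1]
    - [0,0,0,0,0.15,0,0.2]
    - [0,0,0,0,0.15,0,-0.5]
    - [0,0,0,0,0.15,0,-0.6]
    - [0,0,0,0,0.15,0,-0.6]
    - [0,0,0,0,-4,0,-0.6]
    - [0,0,0,0,-9,0,-0.8]
    - [0,0,0,0,-14,0,-1]
    - [0,0,0,0,-16,0,-1]
    - [0,0,0,0,-16,0,-1]

```text
t: 11.55
tcp_pos: [0.5019, -0.1075, 0.2118]
tool_rot: [0.707, 0.046, -0.041, -0.705]
force: [0.3, -0.1, -0.0]
finger_gap: 1.001
```

Run:
```python
from h import *
s=snap('wrist','w5'); s2=snap('top','t5')
P=cloud(s);Z=P[...,2]
def comp(lo,hi):
    m=((Z>lo)&(Z<hi)).astype(np.uint8)
    n,l,st,c=cv2.connectedComponentsWithStats(m)
    for i in range(1,n):
        if st[i,4]>25: q=P[l==i]; print(st[i],q.mean(0).round(4),q.max(0).round(4))
comp(.056,.068); print('tips'); comp(.07,.125)
# cover
P=cloud(s2);t=cv2.imread('pics/t5.png')
m=((t.min(2)>180)).astype(np.uint8); m[:245]=0;m[350:]=0;m[:,262:]=0
k=cv2.morphologyEx(m,cv2.MORPH_CLOSE,np.ones((25,25)))
cs,_=cv2.findContours(k,0,1);c=max(cs,key=cv2.contourArea);r=cv2.minAreaRect(c);b=cv2.boxPoints(r);print(r)
W=np.array([ray(s2,u,v,.006) for u,v in b]); print(W.mean(0),W.round(4).tolist())
mm=(P[...,2]>.025)&(P[...,2]<.05); mm[:250]=0;mm[350:]=0;mm[:,262:]=0; q=P[mm];print('handle',len(q),q.mean(0),q.max(0))
print(sense()['tcp_pos'])
```

```text
[415   0  41  56 377] [0.5621 0.0448 0.0618] [0.588  0.0683 0.068 ]
[412  66  44  33 209] [0.5681 0.01   0.0623] [0.5921 0.0231 0.0679]
[ 286  129   61   62 2899] [ 0.4952 -0.0516  0.0618] [ 0.5189 -0.0285  0.0648]
[412 188  15  20  89] [ 0.5802 -0.0698  0.0612] [ 0.5874 -0.0633  0.0677]
[ 288  201   57   57 2500] [ 0.5024 -0.1081  0.0617] [ 0.526  -0.0847  0.0647]
[245 266  26  27 355] [ 0.4584 -0.1558  0.0631] [ 0.4681 -0.1486  0.068 ]
[359 266  27  26 348] [ 0.5543 -0.1439  0.0632] [ 0.5676 -0.1366  0.068 ]
tips
[ 420    0   55   53 2539] [0.5699 0.0456 0.0848] [0.5878 0.0633 0.0907]
[ 417   58   46   38 1416] [0.5739 0.0143 0.0787] [0.5926 0.0265 0.0932]
[ 416  137  143   81 4827] [ 0.6292 -0.0528  0.0852] [ 0.6806 -0.016   0.1137]
[248 278  15  20 229] [ 0.458  -0.1587  0.0803] [ 0.4628 -0.154   0.0887]
[368 278  15  19 219] [ 0.5553 -0.1464  0.0805] [ 0.5613 -0.1419  0.0882]
((207.50196838378906, 289.0311279296875), (50.77592849731445, 110.2848129272461), 86.42366790771484)
[0.45231132 0.32652325 0.006     ] [[0.51, 0.4734, 0.006], [0.5242, 0.1885, 0.006], [0.3948, 0.1807, 0.006], [0.3802, 0.4634, 0.006]]
handle 176 [0.45313726 0.31916638 0.03875136] [0.46032836 0.35717532 0.04541682]
[ 0.50037578 -0.10689054  0.20950591]
```

View pics/w5.png

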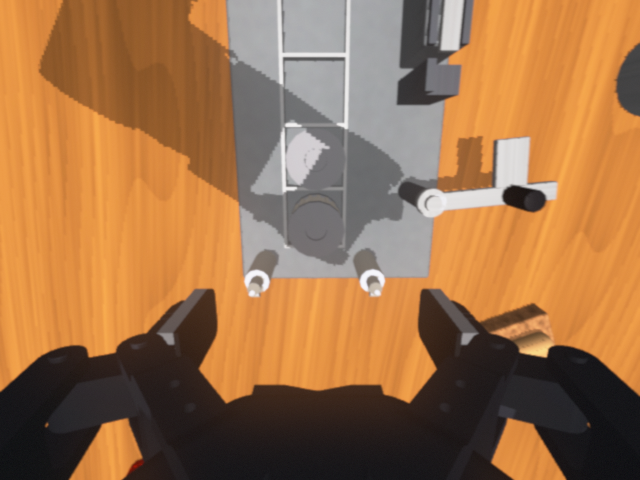

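View pics/t5.png

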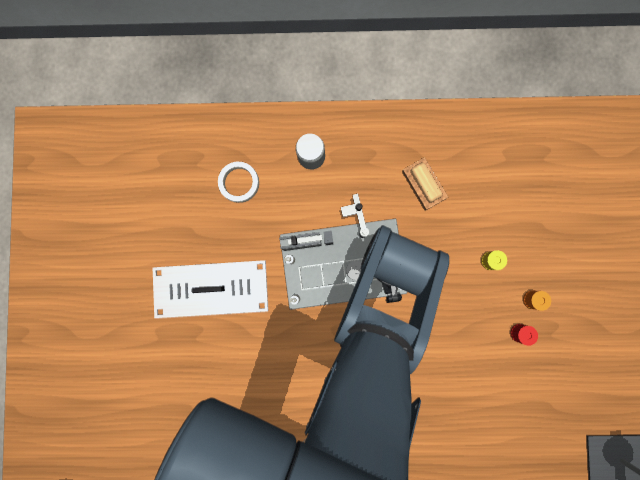

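Run:
```python
from h import *
print(plan([.453,.319,.2],.05))
```

```text
[-0.000e+00  7.300e-02  3.000e-03  5.000e-01  9.600e-01  4.285e+01]
```

>>> step_arm:
  moves:
    - [0,0.03,0,0,0,6,-1]
    - [0,0.073,0,0,0,12,-1]
    - [0,0.073,0,0,0,18,-1]
    - [0,0.073,0,0,0,24,-1]
    - [0,0.073,0,0.2,0,30,-1]
    - [0,0.073,0,0.4,0.5,36,-1]
    - [0,0.073,0,0.5,0.9,42.8,-1]
    - [0,0.073,0,0.5,0.9,42.8,-1]
    - [0,0.073,0,0.5,0.9,42.8,-1]
    - [0,0.073,0,0.5,0.9,42.8,-1]

```text
t: 12.9
tcp_pos: [0.4529, 0.3169, 0.1998]
tool_rot: [0.707, 0.017, -0.017, -0.707]
force: [-0.7, 1.3, 0.1]
finger_gap: 0.999
```

```bash
cat > cov.py <<'E'
from h import *
import sys
s=snap('wrist',sys.argv[1]);P=cloud(s);Z=P[...,2]
m=((Z>.036)&(Z<.044)).astype(np.uint8);m[400:]=0
n,l,st,c=cv2.connectedComponentsWithStats(m)
for i in range(1,n):
    if st[i,4]>100:
        q=P[l==i]; r=cv2.minAreaRect((q[:,:2]*1000).astype(np.float32)); print(st[i],q.mean(0).round(4),r)
# plate outline
m=((Z>.002)&(Z<.012)&(s['frame'].min(2)>120)); q=P[m]; r=cv2.minAreaRect((q[:,:2]*1000).astype(np.float32)); print('plate',m.sum(),r)
print(sense()['tcp_pos'])
E
python3 cov.py w6; python3 -c "
from h import *; snap('top','t6')"
```

```text
[ 308  176   17   86 1381] [0.452  0.3237 0.0397] ((451.8458251953125, 322.2276611328125), (13.763349533081055, 74.74418640136719), 3.1042721271514893)
plate 38896 ((501.9221496582031, 281.36383056640625), (303.9673767089844, 419.14306640625), 51.14110565185547)
[0.45318758 0.3168667  0.20008618]
```

View pics/w6.png

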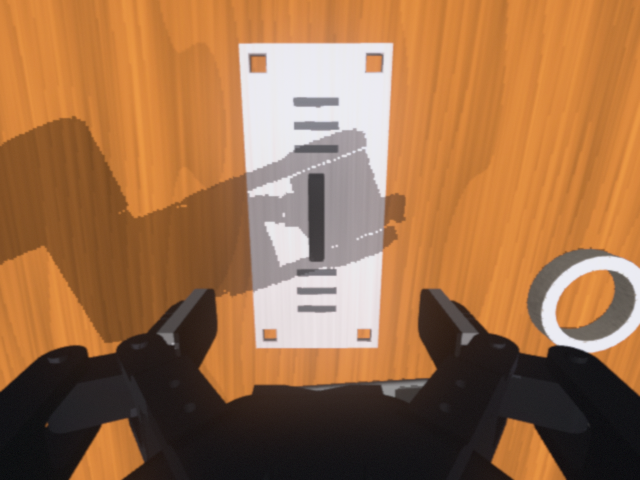

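View pics/t6.png

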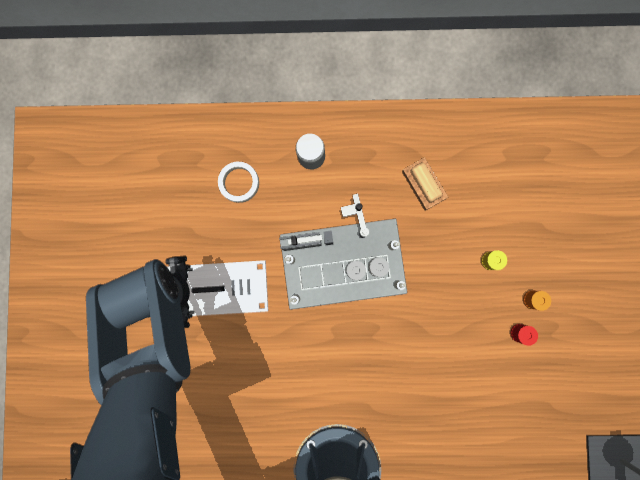

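Run:
```python
from h import *
print(plan([.452,.322,.033],.054))
```

```text
[ 0.000e+00 -7.000e-03  2.000e-03 -1.500e-01  1.673e+01  5.200e-01]
```

>>> step_arm:
  moves:
    - [0,-0.007,0,-0.1,5,0.5,-1]
    - [0,-0.007,0,-0.15,10,0.5,-0.6]
    - [0,-0.007,0,-0.15,14,0.5,-0.4]
    - [0,-0.007,0,-0.15,16.7,0.5,-0.4]
    - [0,-0.007,0,-0.15,16.7,0.5,0]
    - [0,-0.007,0,-0.15,16.7,0.5,1]
    - [0,-0.007,0,-0.15,16.7,0.5,1]
    - [0,-0.007,0,-0.15,16.7,0.5,1]
    - [0,-0.007,0,-0.15,16.7,0.5,1]
    - [0,-0.007,0,-0.15,16.7,0.5,1]
  grip_force: 110

```text
t: 14.25
tcp_pos: [0.4529, 0.3219, 0.0351]
tool_rot: [-0.707, -0.021, 0.017, 0.707]
force: [-0.3, -2.3, 7.4]
finger_gap: 0.14
```

Run:
```python
from h import *
s=snap('wrist','w7')
print(sense()['tcp_pos'],sense()['finger_gap'])
```

```text
[0.45287712 0.32193671 0.03506927] 0.13299908990270198
```

View pics/w7.png

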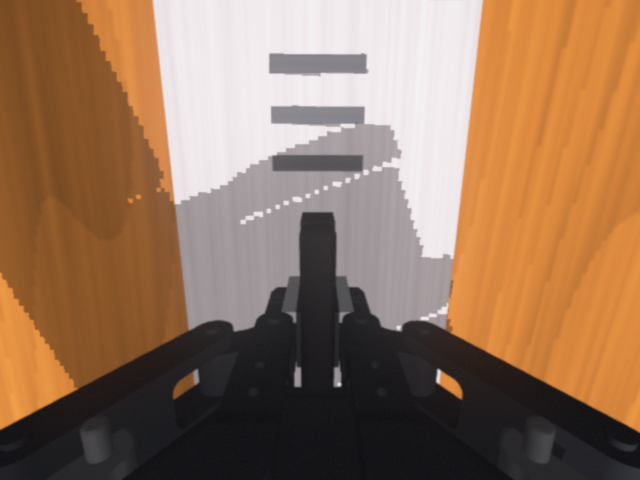

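>>> step_arm:
  moves:
    - [0,0,0,0,-1,0,1]
    - [0,0,0,0,-4,0,1]
    - [0,0,0,0,-8,0,1]
    - [0,0,0,0,-12,0,1]
    - [0,0,0,0,-16.5,0,1]
    - [0,0,0,0,-16.5,0,1]
    - [0,0,0,0,-16.5,0,1]

```text
t: 15.18
tcp_pos: [0.4509, 0.3214, 0.1994]
tool_rot: [0.707, 0.02, -0.018, -0.707]
force: [-0.5, -0.6, -4.8]
finger_gap: 0.139
```

Run:
```python
from h import *
s=snap('wrist','w8')
print(sense()['tcp_pos'],sense()['finger_gap'],plan(np.r_[C,.2],.125))
P=cloud(s);Z=P[...,2];m=((Z>.15)&(Z<.19)&(s['frame'].min(2)>90)); m[250:]=False
q=P[m];A=np.c_[q[:,:2],np.ones(len(q))];print(len(q),np.linalg.lstsq(A,q[:,2],rcond=None)[0])
```

```text
[0.45060304 0.32123431 0.19866943] 0.14302480311906682 [ 1.000e-03 -7.100e-02  1.000e-03  2.150e+00 -1.000e-01 -3.466e+01]
72773 [-0.00029282 -0.00023382  0.17069277]
```

View pics/w8.png

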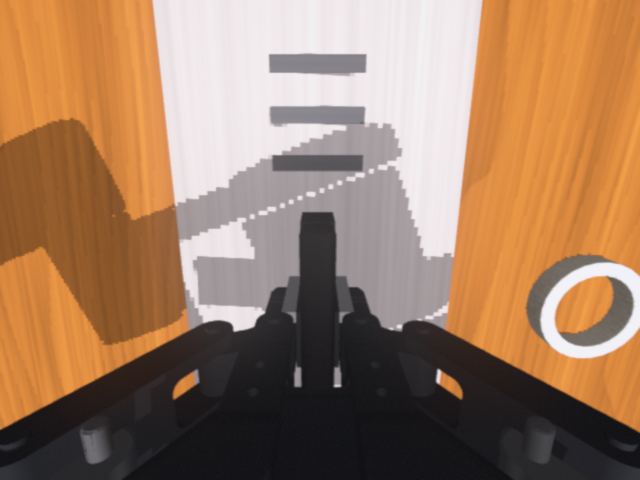

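>>> step_arm:
  moves:
    - [0,-0.02,0,0.3,-0.1,-3,1]
    - [0,-0.04,0,0.6,-0.1,-8,1]
    - [0,-0.06,0,1,-0.1,-14,1]
    - [0,-0.071,0,1.3,-0.1,-20,1]
    - [0,-0.071,0,1.7,-0.1,-26,1]
    - [0,-0.071,0,2,-0.1,-31,1]
    - [0,-0.071,0,2.15,-0.1,-33.8,1]
    - [0,-0.071,0,2.15,-0.1,-34.6,1]
    - [0,-0.071,0,2.15,-0.1,-34.6,1]
    - [0,-0.071,0,2.15,-0.1,-34.6,1]

```text
t: 16.48
tcp_pos: [0.4901, -0.0218, 0.1995]
tool_rot: [-0.706, -0.045, 0.045, 0.706]
force: [-0.2, 0.1, -4.0]
finger_gap: 0.143
```

Run:
```python
from h import *
s=snap('wrist','w9');snap('top','t9');snap('scene','s9')
print(sense()['tcp_pos'],sense()['finger_gap'],plan(np.r_[C,.135],.125))
```

```text
[ 0.49055926 -0.02198611  0.19993791] 0.138808369664118 [ 1.00e-03  2.00e-03  1.00e-03  1.00e-02  6.49e+00 -1.70e-01]
```

View pics/t9.png

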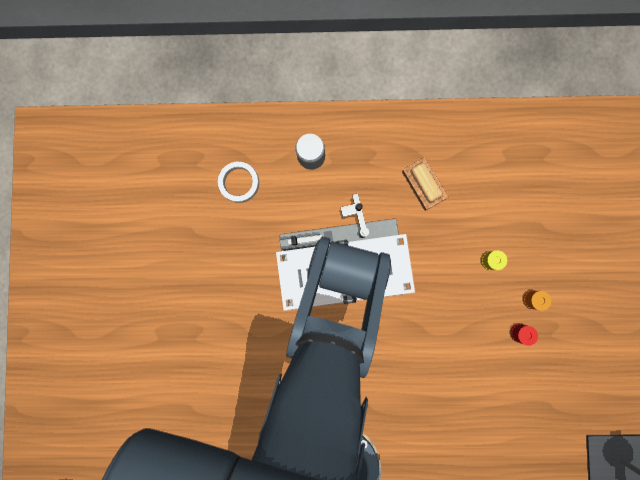

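View pics/s9.png

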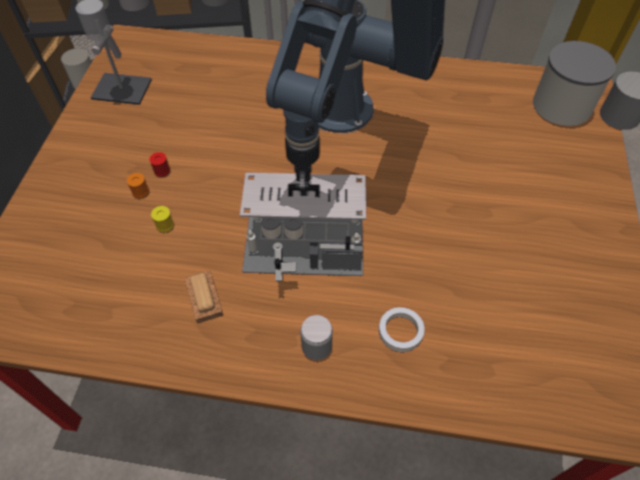

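View pics/w9.png

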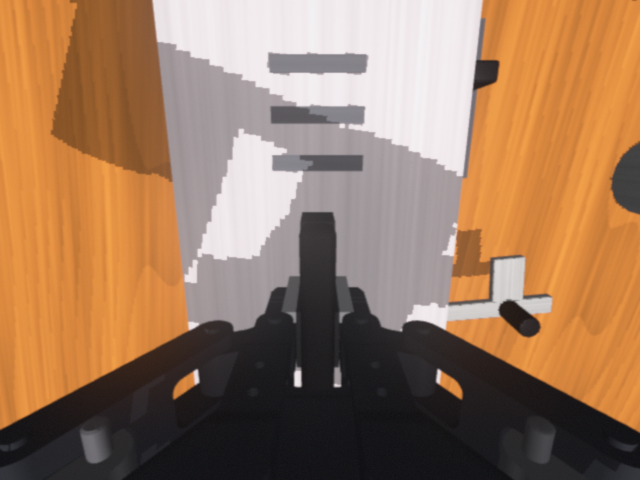

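>>> step_arm:
  moves:
    - [0,0,0,0,3,-0.1,1]
    - [0,0.002,0,0,5,-0.15,1]
    - [0,0.002,0,0,6.5,-0.15,1]
    - [0,0.002,0,0,6.7,-0.15,1]
    - [0,0.002,0,0,6.7,-0.15,1]
    - [0,0.002,0,0,6.7,-0.15,1]

```text
t: 17.38
tcp_pos: [0.4914, -0.0234, 0.1337]
tool_rot: [0.706, 0.045, -0.043, -0.705]
force: [-0.1, 0.1, -3.3]
finger_gap: 0.14
```

```bash
cat > al.py <<'E'
from h import *
import sys
s=snap('top',sys.argv[1]);t=s['frame'][:,:,::-1].copy()
z=sense()['tcp_pos'][2]-.035+.006; print(sense()['tcp_pos'],'plate top',z)
P=cloud(s)
cv2.imwrite('pics/'+sys.argv[1]+'c.png',cv2.resize(t[215:330,260:430],None,fx=4.5,fy=4.5,interpolation=cv2.INTER_CUBIC))
m=(s['frame'].min(2)>185).astype(np.uint8); m[:225]=0;m[325:]=0;m[:,:265]=0;m[:,425:]=0
g=s['frame'].min(2)
yaw=.125
c,s_=np.cos(yaw),np.sin(yaw)
f=240/np.tan(np.radians(s['vfov'])/2); Rm=R.from_quat(s['orientation']).as_matrix()
for x in(-.05,.05):
  for y in(-.131,.131):
    tp=sense()['tcp_pos'][:2]; w=np.r_[tp+[c*x-s_*y,s_*x+c*y],z]
    d=Rm.T@(w-s['xyz']); u,v=s['cx']+f*d[0]/d[2],s['cy']+f*d[1]/d[2]
    iu,iv=int(round(u)),int(round(v)); sub=g[iv-6:iv+7,iu-6:iu+7].astype(float)
    wgt=np.clip(np.percentile(sub,80)-20-sub,0,None); vv,uu=np.mgrid[iv-6:iv+7,iu-6:iu+7]
    hu,hv=(wgt*uu).sum()/wgt.sum(),(wgt*vv).sum()/wgt.sum()
    h=ray(s,hu,hv,z); st=cas(x,y)
    print((x,y),'pred',(round(u,1),round(v,1)),'seen',(round(hu,1),round(hv,1)),'hole',h[:2].round(4),'standoff',st.round(4),'diff mm',((h[:2]-st)*1000).round(1))
E
python3 al.py t10
```

```text
[ 0.49134302 -0.02350876  0.13367273] plate top 0.10467273032746097
(-0.05, -0.131) pred (np.float64(402.9), np.float64(285.2)) seen (np.float64(404.4), np.float64(285.0)) hole [ 0.4585 -0.1632] standoff [ 0.4576 -0.1599] diff mm [ 0.9 -3.3]
(-0.05, 0.131) pred (np.float64(292.2), np.float64(300.5)) seen (np.float64(290.4), np.float64(302.8)) hole [0.4201 0.1044] standoff [0.425 0.1  ] diff mm [-4.9  4.4]
(0.05, -0.131) pred (np.float64(396.6), np.float64(243.0)) seen (np.float64(398.7), np.float64(242.1)) hole [ 0.5595 -0.1523] standoff [ 0.5568 -0.1474] diff mm [ 2.7 -4.9]
(0.05, 0.131) pred (np.float64(286.6), np.float64(258.3)) seen (np.float64(285.3), np.float64(258.3)) hole [0.5247 0.1158] standoff [0.5242 0.1125] diff mm [0.5 3.3]
```

View pics/t10c.png

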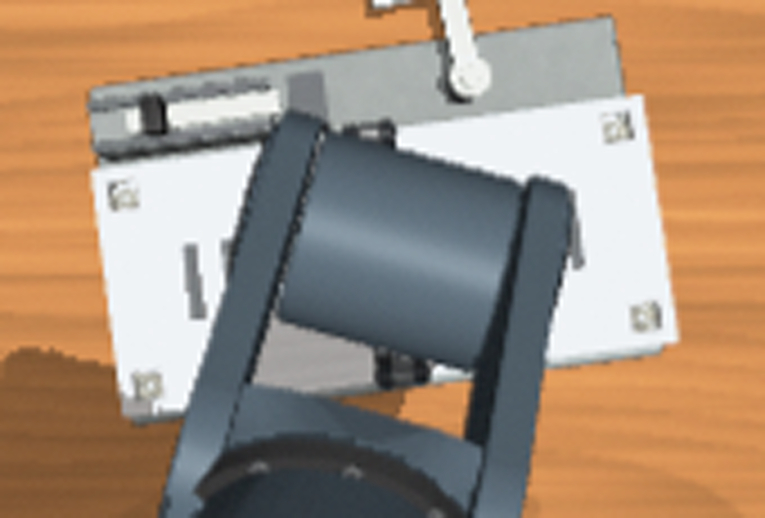

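>>> step_arm:
  moves:
    - [0,0,0,0,0.5,0,1]
    - [0,0,0,0,1,0,1]
    - [0,0,0,0,1.3,0,1]
    - [0,0,0,0,1.5,0,1]
    - [0,0,0,0,1.5,0,1]

```text
t: 18.05
tcp_pos: [0.4913, -0.0235, 0.1184]
tool_rot: [0.706, 0.045, -0.044, -0.705]
force: [0.9, -1.0, -3.7]
finger_gap: 0.137
```

```bash
python3 al.py t11
```

```text
[ 0.49135335 -0.02353232  0.11856551] plate top 0.08956550893783653
(-0.05, -0.131) pred (np.float64(402.0), np.float64(285.1)) seen (np.float64(403.2), np.float64(285.0)) hole [ 0.4583 -0.1626] standoff [ 0.4576 -0.1599] diff mm [ 0.6 -2.7]
(-0.05, 0.131) pred (np.float64(292.7), np.float64(300.2)) seen (np.float64(292.3), np.float64(301.7)) hole [0.4218 0.1012] standoff [0.425 0.1  ] diff mm [-3.2  1.2]
(0.05, -0.131) pred (np.float64(395.8), np.float64(243.5)) seen (np.float64(397.1), np.float64(242.2)) hole [ 0.5603 -0.1504] standoff [ 0.5568 -0.1474] diff mm [ 3.5 -3. ]
(0.05, 0.131) pred (np.float64(287.2), np.float64(258.5)) seen (np.float64(284.8), np.float64(260.1)) hole [0.5209 0.1186] standoff [0.5242 0.1125] diff mm [-3.3  6.1]
```

View pics/t11c.png

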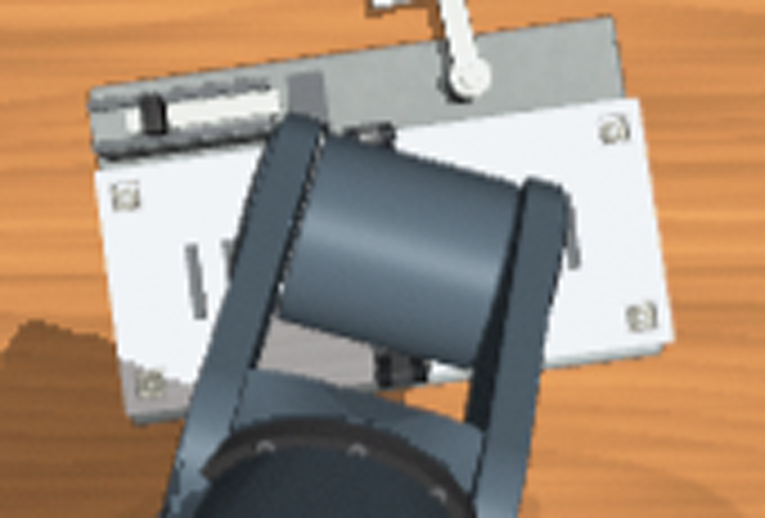

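>>> step_arm:
  moves:
    - [0,0,0,0,0.3,0,1]
    - [0,0,0,0,0.6,0,1]
    - [0,0,0,0,0.8,0,1]
    - [0,0,0,0,0.9,0,1]
    - [0,0,0,0,0.9,0,1]

```text
t: 18.73
tcp_pos: [0.4919, -0.0237, 0.1112]
tool_rot: [0.706, 0.046, -0.043, -0.705]
force: [-2.5, -0.4, 10.8]
finger_gap: 0.138
```

>>> step_arm:
  moves:
    - [0,0,0,0,0.1,0,1]
    - [0,0,0,0,0.2,0,1]
    - [0,0,0,0,0.3,0,1]
    - [0,0,0,0,0.4,0,1]

```text
t: 19.23
tcp_pos: [0.4922, -0.0239, 0.11]
tool_rot: [0.707, 0.046, -0.042, -0.705]
force: [-4.5, 1.0, 24.3]
finger_gap: 0.141
```

>>> step_arm:
  moves:
    - [0,0,0,-0.07,0.2,0,1]
    - [0,0,0,-0.07,0.4,0,1]
    - [0,0,0,-0.07,0.5,0,1]
    - [0,0,0,-0.07,0.6,0,1]
    - [0,0,0,-0.07,0.6,0,1]

```text
t: 19.85
tcp_pos: [0.4914, -0.0233, 0.1047]
tool_rot: [0.706, 0.046, -0.042, -0.705]
force: [-0.2, 4.2, 4.8]
finger_gap: 0.139
```

```bash
python3 al.py t12|head -1; python3 -c "
from h import *
s=sense();print(s['force'],s['ft_torque'],plan(np.r_[C,.099],.125))
s=snap('wrist','w12');P=cloud(s);Z=P[...,2];m=(Z>.06)&(Z<.1)&(s['frame'].min(2)>90);m[250:]=False
q=P[m];A=np.c_[q[:,:2]-C,np.ones(len(q))];print(len(q),np.linalg.lstsq(A,q[:,2],rcond=None)[0])
"
```

```text
[ 0.49146497 -0.02327984  0.10455255] plate top 0.07555254927862273
[0.3410724  3.75160901 4.76935541] [ 1.57075817  0.13536087 -0.08482707] [ 0.002 -0.001  0.006 -0.06   0.55  -0.03 ]
84944 [0.03003281 0.04124972 0.07607611]
```

View pics/t12c.png

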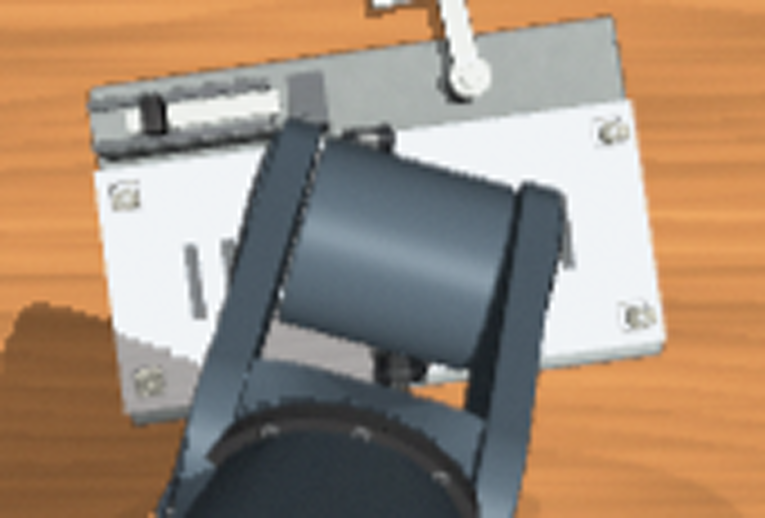

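>>> step_arm:
  moves:
    - [0,0,0,-0.05,0.2,0,1]
    - [0,0,0,-0.05,0.4,0,1]
    - [0,0,0,-0.05,0.55,0,1]
    - [0,0,0,-0.05,0.7,0,1]
    - [0,0,0,-0.05,0.7,0,1]

```text
t: 20.58
tcp_pos: [0.4911, -0.0235, 0.099]
tool_rot: [0.707, 0.047, -0.042, -0.705]
force: [-3.7, 2.7, 16.3]
finger_gap: 0.141
```

```bash
cat > tilt.py <<'E'
from h import *
import sys
st=sense();print(st['force'],st['ft_torque'])
s=snap('wrist',sys.argv[1]);P=cloud(s);Z=P[...,2];m=(Z>.06)&(Z<.1)&(s['frame'].min(2)>90)
d=P[...,:2]-C; c,s_=np.cos(YAW),np.sin(YAW); x=d[...,0]*c+d[...,1]*s_; y=-d[...,0]*s_+d[...,1]*c
m&=(abs(x)<.06)&(abs(y)<.14)&((abs(y)>.05)|(abs(x)>.045))
A=np.c_[x[m],y[m],np.ones(m.sum())];b=Z[m]
for _ in range(4):
    k=np.linalg.lstsq(A,b,rcond=None)[0]; r=abs(A@k-b)<.002; A,b=A[r],b[r]
print(m.sum(),len(b),k, 'corners underside',[(i,j,round(float(k[0]*i+k[1]*j+k[2]-.006),4)) for i in(-.05,.05) for j in(-.131,.131)])
E
python3 tilt.py w13
```

```text
[-3.66243217  2.670726   16.34308139] [0.47475063 0.60940648 0.00270598]
59837 59638 [-0.00014326  0.00057631  0.07013877] corners underside [(-0.05, -0.131, 0.0641), (-0.05, 0.131, 0.0642), (0.05, -0.131, 0.0641), (0.05, 0.131, 0.0642)]
```

>>> step_arm:
  moves:
    - [0,0,0,0,0,0,1]
    - [0,0,0,0,0,0,0.4]
    - [0,0,0,0,0,0,0.2]
    - [0,0,0,0,0,0,0.2]
    - [0,0,0,0,-4,0,0.2]
    - [0,0,0,0,-10,0,0.2]
    - [0,0,0,0,-16,0,0.2]
    - [0,0,0,0,-18,0,0.2]
    - [0,0,0,0,-18,0,0.2]

```text
t: 21.75
tcp_pos: [0.4908, -0.0235, 0.2806]
tool_rot: [0.707, 0.048, -0.04, -0.704]
force: [1.1, 0.3, -0.4]
finger_gap: 0.402
```

```bash
python3 tilt.py w14; python3 -c "
from h import *
snap('scene','s14'); s=snap('top','t14')
t=s['frame'][:,:,::-1]; cv2.imwrite('pics/t14c.png',cv2.resize(t[180:330,260:430],None,fx=4,fy=4,interpolation=cv2.INTER_CUBIC))
print(sense()['tcp_pos'])"
```

```text
[ 1.11562822  0.29770179 -0.35160458] [0.01858249 0.00322534 0.01080248]
22353 21424 [-0.00030063  0.00029138  0.07020114] corners underside [(-0.05, -0.131, 0.0642), (-0.05, 0.131, 0.0643), (0.05, -0.131, 0.0641), (0.05, 0.131, 0.0642)]
[ 0.4888611  -0.02298052  0.27749397]
```

View pics/w14.png

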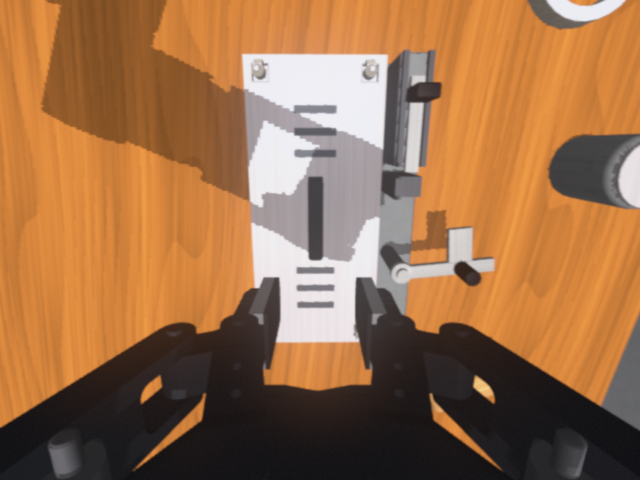

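View pics/t14c.png

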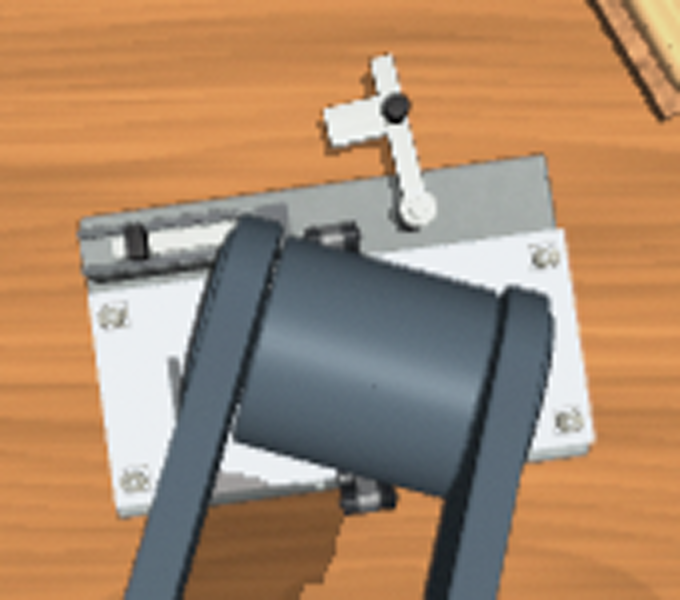

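Run:
```python
from h import *
s=snap('wrist');P=cloud(s);Z=P[...,2]
def cc(p): d=np.array(p)[...,:2]-C; c,s_=np.cos(YAW),np.sin(YAW); return np.stack([d[...,0]*c+d[...,1]*s_,-d[...,0]*s_+d[...,1]*c],-1)
m=((Z>.106)&(Z<.125)).astype(np.uint8); m[:, :382]=0;m[290:]=0
n,l,st,c=cv2.connectedComponentsWithStats(m)
for i in range(1,n):
    if st[i,4]>20: q=P[l==i]; print(st[i],q.mean(0).round(4),'cas',cc(q.mean(0)).round(4), np.median(q[:,2]))
m=((Z>.072)&(Z<.083)).astype(np.uint8); m[:, :382]=0;m[290:]=0
n,l,st,c=cv2.connectedComponentsWithStats(m)
for i in range(1,n):
    if st[i,4]>60: q=P[l==i]; print('arm',st[i],cc(q.mean(0)).round(4),cc(q).min(0).round(4),cc(q).max(0).round(4))
pv=cas(.09,-.06);print('pivot',pv)
```

```text
[417  83  31  19 533] [0.5648 0.0949 0.1182] cas [0.0882 0.1085] 0.11965737589440784
[469 273  19  17 243] [ 0.6444 -0.058   0.1104] cas [ 0.1481 -0.0532] 0.11070578209002274
arm [397  52  12 116 510] [0.0755 0.0988] [0.0745 0.0486] [0.0769 0.1456]
arm [413  52  22  38 476] [0.0909 0.1353] [0.0827 0.1164] [0.099  0.1457]
arm [408 103   6  65 120] [0.0837 0.0781] [0.0824 0.0488] [0.0846 0.1047]
arm [603 137  37  75 740] [0.2824 0.0432] [0.2746 0.0071] [0.3062 0.0761]
arm [395 178  33  23 442] [0.0921 0.0282] [0.0744 0.0181] [0.105 0.038]
arm [ 395  229  106   58 2167] [ 0.1351 -0.0438] [ 0.0786 -0.0709] [ 0.1851 -0.0114]
pivot [ 0.58767827 -0.07201113]
```

Run:
```python
from h import *
print(cas(.1496,-.0528))
print(plan([.6445,-.058,.16],.125),plan([.6445,-.058,.103],.125))
```

```text
[ 0.6459156 -0.0574367]
[ 1.000e-03  0.000e+00  3.000e-03  1.497e+01  1.178e+01 -5.410e+00] [ 1.000e-03  0.000e+00  3.000e-03  1.495e+01  1.748e+01 -5.400e+00]
```

>>> step_arm:
  moves:
    - [0,0,0,5,2,-1.8,0.2]
    - [0,0,0,10,6,-3.6,0.2]
    - [0,0,0,15,10,-5.4,0.2]
    - [0,0,0,15,11.8,-5.4,0.2]
    - [0,0,0,15,11.8,-5.4,0.2]
    - [0,0,0,15,11.8,-5.4,0.2]
  grip_force: 30

```text
t: 22.7
tcp_pos: [0.6437, -0.0575, 0.1601]
tool_rot: [0.706, 0.045, -0.044, -0.705]
force: [0.5, 0.0, 0.2]
finger_gap: 0.399
```

Run:
```python
from h import *
s=snap('wrist','w15');P=cloud(s);Z=P[...,2]
m=((Z>.106)&(Z<.115)).astype(np.uint8)
n,l,st,c=cv2.connectedComponentsWithStats(m)
for i in range(1,n):
    if st[i,4]>60: q=P[l==i]; print(st[i],q.mean(0).round(4))
print(sense()['tcp_pos'],plan([.645,-.058,.103],.125))
```

```text
[307 259  28  30 636] [ 0.6457 -0.0579  0.1107]
[ 0.64418137 -0.05757179  0.1610303 ] [ 2.0e-03  1.0e-03  4.0e-03  5.0e-02  5.8e+00 -4.0e-02]
```

View pics/w15.png

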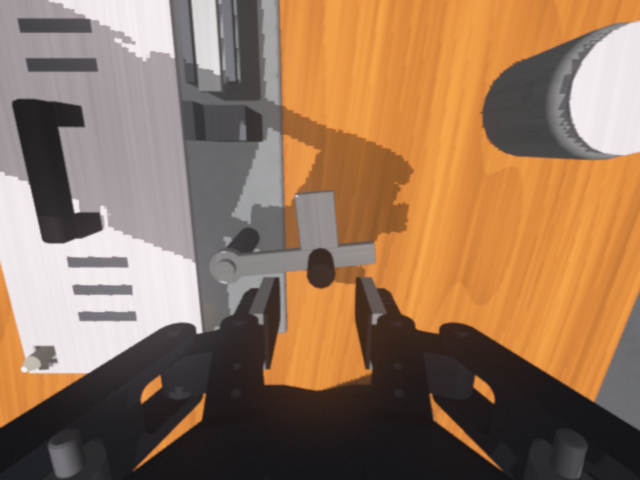

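>>> step_arm:
  moves:
    - [0,0,0,0.1,3,0,0.2]
    - [0,0,0,0.1,5,0,0.2]
    - [0,0,0,0.1,5.7,0,0.2]
    - [0,0,0,0.1,5.7,0,0.4]
    - [0,0,0,0.1,5.7,0,1]
    - [0,0,0,0.1,5.7,0,1]
    - [0,0,0,0.1,5.7,0,1]

```text
t: 23.62
tcp_pos: [0.6456, -0.0577, 0.1055]
tool_rot: [0.706, 0.046, -0.043, -0.705]
force: [-2.5, 0.3, 7.4]
finger_gap: 0.172
```

Run:
```python
from h import *
s=sense();print(s['tcp_pos'],s['force'],s['finger_gap'])
th0=1.455
p0=s['tcp_pos'][:2]
for th in (1.3,1.1,.9,.7,.5,.3,.15,0,-.03):
    q=cas(.09+.06*np.sin(th),-.06+.06*np.cos(th)); print(th,plan(np.r_[q,.103],.125)[3:], q.round(4))
```

```text
[ 0.64555666 -0.05769692  0.10552937] [-2.52798323  0.33255424  7.4136332 ] 0.17200881045220856
1.3 [-0.14  0.25  0.91] [ 0.643  -0.0489]
1.1 [-0.57  0.25  2.02] [ 0.6373 -0.0383]
0.9 [-1.22  0.24  3.03] [ 0.6297 -0.0291]
0.7 [-2.05  0.24  3.89] [ 0.6203 -0.0217]
0.5 [-3.04  0.23  4.57] [ 0.6097 -0.0162]
0.3 [-4.15  0.22  5.04] [ 0.5981 -0.0129]
0.15 [-5.02  0.22  5.24] [ 0.5892 -0.012 ]
0 [-5.92  0.22  5.31] [ 0.5802 -0.0125]
-0.03 [-6.1   0.21  5.3 ] [ 0.5784 -0.0127]
```

>>> step_arm:
  moves:
    - [0,0,0,0,-0.15,0,1]
    - [0,0,0,-0.15,-0.15,0.9,1]
    - [0,0,0,-0.6,-0.15,2,1]
    - [0,0,0,-1.2,-0.15,3,1]
    - [0,0,0,-2.05,-0.15,3.9,1]
    - [0,0,0,-3.05,-0.15,4.6,1]
    - [0,0,0,-4.15,-0.15,5.05,1]

```text
t: 24.5
tcp_pos: [0.6025, -0.0073, 0.1065]
tool_rot: [-0.704, -0.049, 0.038, 0.708]
force: [11.8, 20.3, -10.9]
finger_gap: 0.173
```

Run:
```python
from h import *
s=snap('wrist','w16');st=sense();print(st['tcp_pos'],st['force'],st['finger_gap'])
for th in (.15,0,-.03):
    q=cas(.09+.06*np.sin(th),-.06+.06*np.cos(th)); print(th,plan(np.r_[q,.107],.125))
```

```text
[ 0.5995227  -0.00673937  0.10657138] [ 6.40113968 16.38551977 -6.01846654] 0.17445660199896842
0.15 [-0.005 -0.     0.011 -1.09  -0.06  -0.4  ]
0 [-0.005 -0.     0.011 -1.99  -0.07  -0.33 ]
-0.03 [-0.005 -0.     0.011 -2.17  -0.07  -0.33 ]
```

View pics/w16.png

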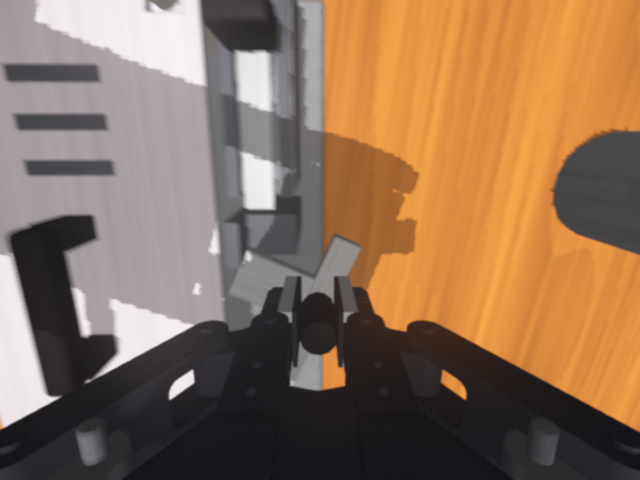

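>>> step_arm:
  moves:
    - [0,0,0,-0.5,0,-0.35,1]
    - [0,0,0,-0.8,0,-0.35,1]
    - [0,0,0,-0.8,0,-0.35,1]

```text
t: 24.92
tcp_pos: [0.5929, -0.0065, 0.1066]
tool_rot: [-0.702, -0.048, 0.039, 0.71]
force: [5.0, 12.5, -4.4]
finger_gap: 0.174
```

>>> step_arm:
  moves:
    - [0,0,0,0,0,0,0.75]
    - [0,0,0,0,0,0,0.5]
    - [0,0,0,0,0,-0.5,0.5]
    - [0,0,0,0,0,-0.5,0.5]

```text
t: 25.42
tcp_pos: [0.5939, -0.012, 0.1071]
tool_rot: [-0.702, -0.048, 0.038, 0.71]
force: [-1.0, 0.1, -0.1]
finger_gap: 0.253
```

Run:
```python
from h import *
s=snap('wrist','w17');st=sense();print(st['tcp_pos'],st['force'],st['finger_gap'])
P=cloud(s);Z=P[...,2]
m=((Z>.108)&(Z<.113)).astype(np.uint8)
n,l,st,c=cv2.connectedComponentsWithStats(m)
for i in range(1,n):
    if st[i,4]>60: q=P[l==i]; print(st[i],q.mean(0).round(4))
for th in (.15,0,-.03):
    q=cas(.09+.06*np.sin(th),-.06+.06*np.cos(th)); print(th,plan(np.r_[q,.107],.125))
```

```text
[ 0.59370888 -0.01185325  0.10694491] [-0.79794799  0.06884628  0.72462867] 0.24559923990166643
[242  17  63  11 341] [0.5675 0.09   0.1105]
[273 291  19  26 120] [ 0.5795 -0.0029  0.1106]
[344 290  19  55 153] [ 0.6057 -0.0028  0.1105]
[255 299  16   9  82] [ 0.5717 -0.007   0.1103]
[365 299  16   8  86] [ 0.6144 -0.0017  0.1104]
[ 298  302   39   38 1151] [ 0.5938 -0.0115  0.1108]
0.15 [-0.011 -0.003  0.015 -0.45  -0.01   0.04 ]
0 [-0.011 -0.003  0.015 -1.35  -0.02   0.1  ]
-0.03 [-0.011 -0.003  0.015 -1.53  -0.03   0.1  ]
```

View pics/w17.png

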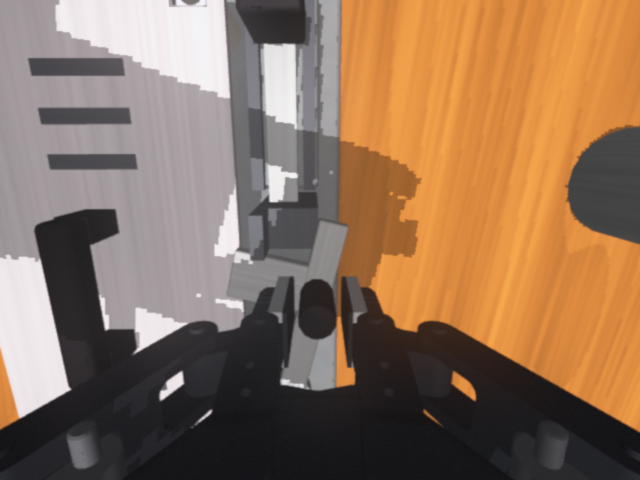

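>>> step_arm:
  moves:
    - [-0.01,0,0.015,-0.5,0,0.05,0.5]
    - [-0.01,0,0.015,-1,0,0.1,0.5]
    - [-0.01,0,0.015,-1.4,0,0.1,0.5]
    - [-0.01,0,0.015,-1.7,0,0.1,0.5]
    - [-0.01,0,0.015,-1.8,0,0.1,0.5]
    - [-0.01,0,0.015,-1.8,0,0.1,0.5]

```text
t: 26.22
tcp_pos: [0.5769, -0.0128, 0.1068]
tool_rot: [-0.705, -0.044, 0.042, 0.706]
force: [4.2, 3.1, -0.9]
finger_gap: 0.246
```

Run:
```python
from h import *
s=snap('wrist','w18');st=sense();print(st['tcp_pos'],st['force'],st['finger_gap'])
P=cloud(s);Z=P[...,2]
m=((Z>.108)&(Z<.113)).astype(np.uint8)
n,l,st,c=cv2.connectedComponentsWithStats(m)
for i in range(1,n):
    if st[i,4]>400: q=P[l==i]; print(st[i],q.mean(0).round(4))
print(cas(.09,0))
```

```text
[ 0.57686876 -0.01281236  0.10680954] [ 4.379769    2.20834016 -0.59325351] 0.250822148813766
[ 305  301   41   44 1187] [ 0.5799 -0.0117  0.1108]
[ 0.58019779 -0.01247927]
```

View pics/w18.png

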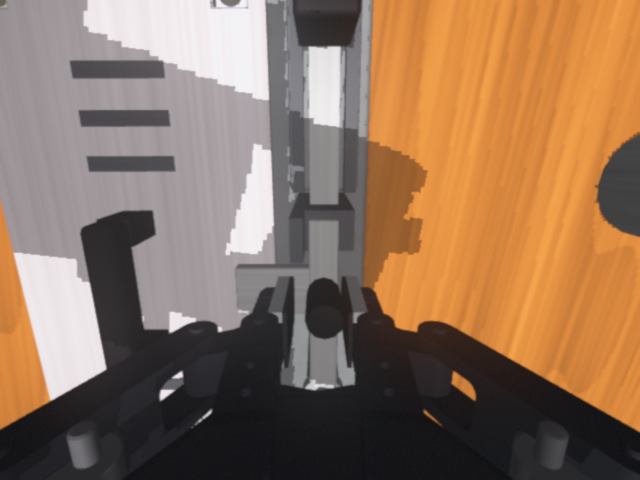

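>>> step_arm:
  moves:
    - [0,0,0,-0.2,0,0,0.5]
    - [0,0,0,-0.3,0,0,0.5]
    - [0,0,0,-0.3,0,0,0.5]

```text
t: 26.65
tcp_pos: [0.5767, -0.0129, 0.1069]
tool_rot: [-0.705, -0.046, 0.04, 0.706]
force: [8.0, 3.6, -4.5]
finger_gap: 0.252
```

>>> step_arm:
  moves:
    - [0,0,0,0.2,0,0,0.5]
    - [0,0,0,0.2,0,0,0.4]
    - [0,0,0,0.2,-4,0,0.4]
    - [0,0,0,0.2,-9,0,0.4]
    - [0,0,0,0.2,-9,0,0.7]
    - [0,0,0,0.2,-9,0,0.7]

```text
t: 27.4
tcp_pos: [0.5768, -0.0129, 0.1966]
tool_rot: [-0.705, -0.045, 0.04, 0.706]
force: [-0.1, 0.1, -0.1]
finger_gap: 0.152
```

```bash
cat > bolt.py <<'E'
from h import *
import sys
def cc(p): d=np.array(p)[...,:2]-C; c,s_=np.cos(YAW),np.sin(YAW); return np.stack([d[...,0]*c+d[...,1]*s_,-d[...,0]*s_+d[...,1]*c],-1)
s=snap('wrist',sys.argv[1]);P=cloud(s);Z=P[...,2]
m=((Z>.107)&(Z<.124)).astype(np.uint8)
n,l,st,c=cv2.connectedComponentsWithStats(m)
for i in range(1,n):
    if st[i,4]>60:
        q=P[l==i]; q=q[q[:,2]>np.median(q[:,2])-.003]; print(st[i],q.mean(0).round(4),cc(q.mean(0)).round(4),'ext',np.percentile(cc(q),1,axis=0).round(4),np.percentile(cc(q),99,axis=0).round(4))
print(sense()['tcp_pos'],sense()['finger_gap'])
E
python3 bolt.py w19; python3 -c "
from h import *
p=cas(.09,.132);print(p,plan(np.r_[p,.2],.125),plan(np.r_[p,.115],.125))"
```

```text
[304  55  36  28 960] [0.5665 0.0953 0.1199] [0.0898 0.1087] ext [0.0803 0.1031] [0.0994 0.1145]
[309 240  25  24 443] [ 0.5798 -0.012   0.1109] [0.0897 0.0005] ext [ 0.0825 -0.007 ] [0.0969 0.0074]
[ 0.57645647 -0.01272701  0.1958332 ] 0.15074975422103315
[0.56374073 0.11849082] [-1.000e-03 -4.000e-03  6.000e-03  3.300e-01 -4.000e-01  1.318e+01] [-1.000e-03 -4.000e-03  6.000e-03  2.800e-01  8.100e+00  1.317e+01]
```

View pics/w19.png

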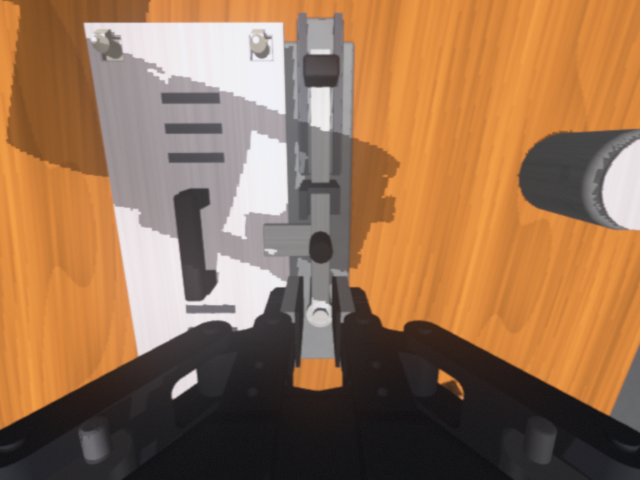

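>>> step_arm:
  moves:
    - [0,0,0,0.1,-0.4,5,1]
    - [0,0,0,0.3,-0.4,10,1]
    - [0,0,0,0.3,-0.4,13.4,1]
    - [0,0,0,0.3,-0.4,13.4,1]
    - [0,0,0,0.3,4,13.4,1]
    - [0,0,0,0.3,7,13.4,1]
    - [0,0,0,0.3,8.1,13.4,1]
    - [0,0,0,0.3,8.1,13.4,1]

```text
t: 28.45
tcp_pos: [0.5633, 0.12, 0.114]
tool_rot: [-0.705, -0.044, 0.041, 0.706]
force: [-0.4, 0.0, 0.1]
finger_gap: -0.003
```

Run:
```python
from h import *
s=sense();print(s['force'],s['finger_gap'])
for y in (.1255,.0905,.0885): print(plan(np.r_[cas(.09,y),.115],.125))
snap('wrist','w20')
```

```text
[-0.35141307  0.00847135  0.13713218] -0.00288977099796777
[-0.001 -0.005  0.003  0.03  -0.1   -0.8  ]
[-1.0e-03 -5.0e-03  3.0e-03  5.0e-02 -1.0e-01 -4.3e+00]
[-1.0e-03 -5.0e-03  3.0e-03  5.0e-02 -1.0e-01 -4.5e+00]
```

View pics/w20.png

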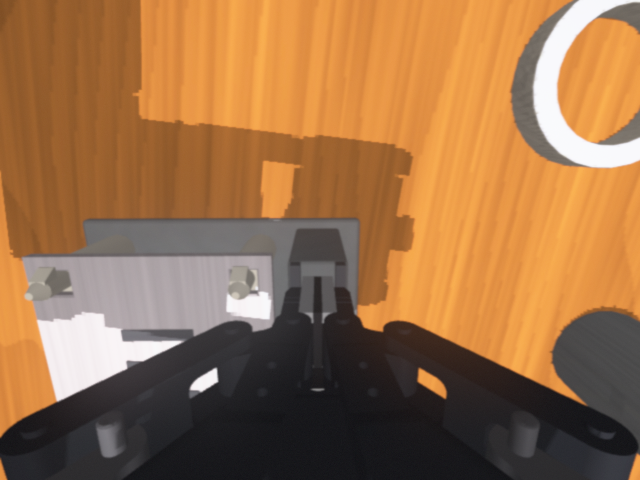

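Push in −z (tool) = cassette −y.

>>> step_arm:
  moves:
    - [0,0,0,0,0,-0.6,1]
    - [0,0,0,0,0,-1.4,1]
    - [0,0,0,0,0,-2.2,1]
    - [0,0,0,0,0,-3,1]
    - [0,0,0,0,0,-3.7,1]
    - [0,0,0,0,0,-4.2,1]
    - [0,0,0,0,0,-4.4,1]
    - [0,0,0,0,0,-4.5,1]

```text
t: 29.5
tcp_pos: [0.5689, 0.0822, 0.1154]
tool_rot: [-0.701, -0.043, 0.039, 0.711]
force: [1.4, 28.3, 3.2]
finger_gap: -0.001
```

>>> step_arm:
  moves:
    - [0,0,0,0,0,0.5,1]
    - [0,0,0,0,0,1,1]
    - [0,0,0,0,-4,1,1]
    - [0,0,0,0,-9,1,1]
    - [0,0,0,0,-11,-3,1]
    - [0,0,0,0,-11,-8,1]
    - [0,0,0,0,-11,-10,1]
    - [0,0,0,0,-11,-10,1]

```text
t: 30.5
tcp_pos: [0.5795, -0.0203, 0.2235]
tool_rot: [-0.701, -0.042, 0.038, 0.711]
force: [-1.6, 0.4, 0.3]
finger_gap: -0.002
```

```bash
python3 bolt.py w21;python3 tilt.py w22; python3 -c "
from h import *
snap('scene','s22')"
```

```text
[302 106  31  21 630] [0.5701 0.0665 0.1199] [0.0898 0.0796] ext [0.0802 0.0739] [0.0995 0.0855]
[308 222  21  22 358] [ 0.5799 -0.0121  0.1109] [0.0897 0.0004] ext [ 0.0824 -0.0069] [0.0969 0.0073]
[ 0.57917248 -0.01888567  0.22338355] 0.0006080880692325011
[-0.23821864  0.65998857 -0.4648841 ] [ 0.02567767 -0.05410096 -0.01829327]
29355 27430 [0.00060336 0.00033027 0.07021821] corners underside [(-0.05, -0.131, 0.0641), (-0.05, 0.131, 0.0642), (0.05, -0.131, 0.0642), (0.05, 0.131, 0.0643)]
```

View pics/w21.png

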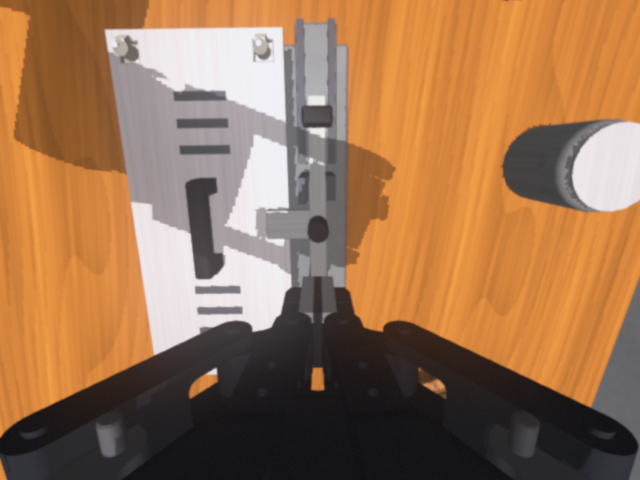

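View pics/s22.png

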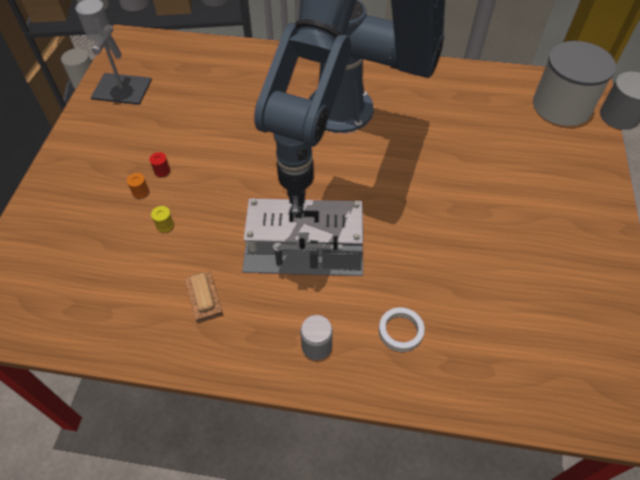

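Run:
```python
from h import *
for n in('w19','w21'):
    t=cv2.imread(f'pics/{n}.png'); cv2.imwrite(f'pics/{n}c.png',cv2.resize(t[5:275,240:400],None,fx=2.2,fy=2.2,interpolation=2))
a=cv2.imread('pics/w19c.png');b=cv2.imread('pics/w21c.png');cv2.imwrite('pics/cmp.png',np.hstack([a,b]))
t=cv2.imread('pics/s22.png');cv2.imwrite('pics/s22c.png',cv2.resize(t[190:285,230:380],None,fx=5,fy=5,interpolation=2))
```

```text
(no output)
```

View pics/cmp.png

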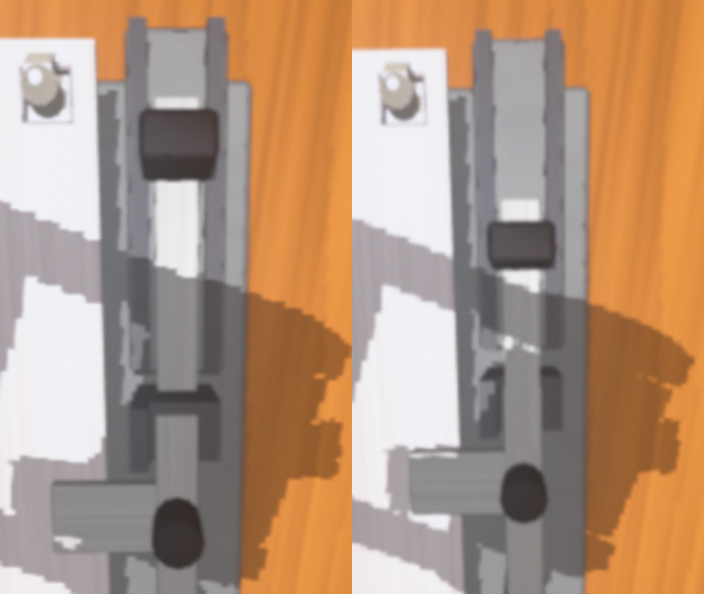

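View pics/s22c.png

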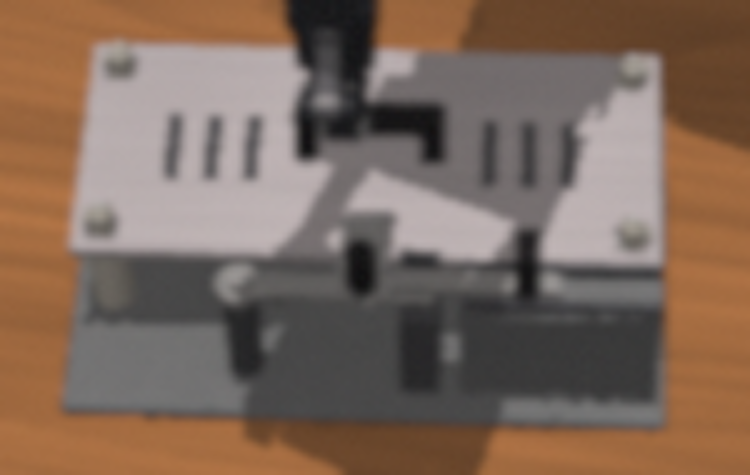

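Run:
```python
from h import *
for y,z in ((.105,.2),(.105,.118),(.095,.118)): print(plan(np.r_[cas(.09,y),z],.125))
```

```text
[-1.400e-02 -9.000e-03  5.000e-03  6.000e-02  2.510e+00  1.096e+01]
[-1.400e-02 -9.000e-03  5.000e-03  2.000e-02  1.070e+01  1.085e+01]
[-1.400e-02 -9.000e-03  5.000e-03  3.000e-02  1.069e+01  9.850e+00]
```

>>> step_arm:
  moves:
    - [-0.014,-0.009,0.005,0,0,5,1]
    - [-0.014,-0.009,0.005,0,1,10,1]
    - [-0.014,-0.009,0.005,0,2,11.1,1]
    - [-0.014,-0.009,0.005,0,6,11.1,1]
    - [-0.014,-0.009,0.005,0,9,11.1,1]
    - [-0.014,-0.009,0.005,0,10.7,11.1,1]
    - [-0.014,-0.009,0.005,0,10.7,11.1,1]
    - [-0.014,-0.009,0.005,0,10.7,11.1,1]

```text
t: 31.65
tcp_pos: [0.5675, 0.0941, 0.1189]
tool_rot: [0.706, 0.045, -0.043, -0.706]
force: [0.5, 0.1, -0.9]
finger_gap: -0.001
```

Run:
```python
from h import *
for y,z in ((.095,.118),(.089,.118)): print(plan(np.r_[cas(.09,y),z],.125))
print(sense()['force'])
snap('wrist','w23')
```

```text
[ 0.     0.     0.002 -0.07   0.09  -1.23 ]
[ 0.     0.     0.002 -0.07   0.09  -1.83 ]
[ 0.5039109   0.06281123 -0.90180609]
```

View pics/w23.png

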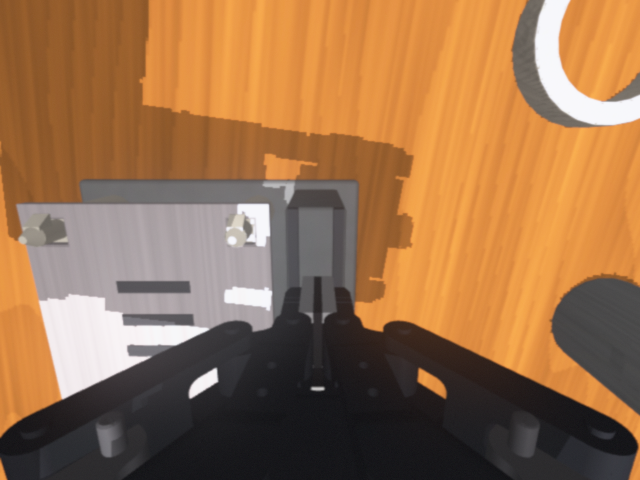

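>>> step_arm:
  moves:
    - [0,0,0,-0.05,0,-0.8,1]
    - [0,0,0,-0.05,0,-1.2,1]
    - [0,0,0,-0.05,0,-1.5,1]
    - [0,0,0,-0.05,0,-1.8,1]
    - [0,0,0,-0.05,0,-1.8,1]

```text
t: 32.33
tcp_pos: [0.5693, 0.0823, 0.1204]
tool_rot: [-0.702, -0.044, 0.041, 0.71]
force: [-0.5, 21.9, 4.0]
finger_gap: -0.0
```

Run:
```python
from h import *
print(plan(np.r_[cas(.09,.0893),.118],.125),sense()['force'],sense()['ft_torque'])
```

```text
[-0.011 -0.004  0.006 -0.1    0.24  -0.61 ] [-0.53057761 21.86333788  3.98116993] [3.52523133 0.00903798 0.07669652]
```

>>> step_arm:
  moves:
    - [-0.011,0,0.006,0,0,0.8,1]
    - [-0.011,0,0.006,0,-4,1.2,1]
    - [-0.011,0,0.006,0,-9,0,1]
    - [-0.011,0,0.006,0,-9,-6,1]
    - [-0.011,0,0.006,0,-9,-12,1]
    - [-0.011,0,0.006,0,-9,-14,1]
    - [-0.011,0,0.006,0,-9,-14,1]

```text
t: 33.2
tcp_pos: [0.5857, -0.0591, 0.2089]
tool_rot: [0.706, 0.041, -0.042, -0.706]
force: [-0.6, 0.5, -0.4]
finger_gap: -0.001
```

```bash
python3 bolt.py w24
python3 - <<'E'
from h import *
def cc(p): d=np.array(p)[...,:2]-C; c,s_=np.cos(YAW),np.sin(YAW); return np.stack([d[...,0]*c+d[...,1]*s_,-d[...,0]*s_+d[...,1]*c],-1)
def prof(P,lab):
    k=cc(P); print(lab)
    for y in np.arange(-.02,.15,.004):
        m=(abs(k[...,0]-.09)<.005)&(abs(k[...,1]-y)<.002)&(P[...,2]<.13)
        if m.sum()>2: print(round(y,3),np.percentile(P[m][:,2],[25,50,75]).round(4),end=' ; ')
    print()
s=snap('wrist');prof(cloud(s),'now'); prof(np.load('pics/top0.npy'),'start')
P=np.load('pics/top0.npy');k=cc(P);m=(P[...,2]>.105)&(P[...,2]<.13)&(abs(k[...,0]-.09)<.02)&(k[...,1]>.05);print('fin start',k[m].mean(0),m.sum())
P=cloud(snap('top','t25'));k=cc(P);m=(P[...,2]>.105)&(P[...,2]<.13)&(abs(k[...,0]-.09)<.02)&(k[...,1]>.05);print('fin now top',k[m].mean(0) if m.any() else None,m.sum())
E
```

```text
[299  25  35  30 983] [0.5702 0.0661 0.1199] [0.0899 0.0792] ext [0.0803 0.0736] [0.0995 0.0857]
[305 166  24  25 450] [ 0.5799 -0.0124  0.111 ] [0.0897 0.0001] ext [ 0.0826 -0.0072] [0.097 0.007]
[ 0.58530158 -0.05761291  0.20879269] -0.0005708336171553368
now
-0.02 [0.0808 0.0814 0.0817] ; -0.016 [0.0808 0.0812 0.0817] ; -0.012 [0.0806 0.0812 0.0816] ; -0.008 [0.1103 0.1109 0.1114] ; -0.004 [0.1107 0.1111 0.1116] ; 0.0 [0.1106 0.1111 0.1116] ; 0.004 [0.1105 0.1109 0.1114] ; 0.008 [0.0811 0.0824 0.1061] ; 0.012 [0.0808 0.0813 0.0816] ; 0.016 [0.0878 0.0881 0.0885] ; 0.02 [0.0879 0.0883 0.0888] ; 0.024 [0.0879 0.0883 0.0888] ; 0.028 [0.0877 0.0881 0.0885] ; 0.032 [0.0876 0.0882 0.0887] ; 0.036 [0.0878 0.0882 0.0887] ; 0.04 [0.0879 0.0883 0.0888] ; 0.044 [0.0878 0.0881 0.0886] ; 0.048 [0.0875 0.0881 0.0887] ; 0.052 [0.0877 0.0882 0.0887] ; 0.056 [0.0878 0.0883 0.0887] ; 0.06 [0.0876 0.088  0.0886] ; 0.064 [0.0877 0.088  0.0885] ; 0.068 [0.0879 0.0883 0.0888] ; 0.072 [0.0887 0.0971 0.1096] ; 0.076 [0.1188 0.1199 0.1205] ; 0.08 [0.1198 0.1202 0.1207] ; 0.084 [0.1196 0.12   0.1206] ; 0.0
[... 829 characters left out ...]
.0889] ; 0.068 [0.0868 0.0879 0.0887] ; 0.072 [0.0861 0.0875 0.0885] ; 0.076 [0.0876 0.088  0.0883] ; 0.08 [0.0853 0.087  0.0889] ; 0.084 [0.0863 0.0882 0.0904] ; 0.088 [0.0864 0.0879 0.0881] ; 0.092 [0.0865 0.0866 0.0875] ; 0.096 [0.0857 0.0863 0.0879] ; 0.1 [0.0841 0.0868 0.0883] ; 0.104 [0.0949 0.1138 0.1195] ; 0.108 [0.1172 0.1181 0.1208] ; 0.112 [0.1193 0.1203 0.1222] ; 0.116 [0.1026 0.1175 0.1182] ; 0.12 [0.0864 0.0891 0.0892] ; 0.124 [0.0893 0.0896 0.0903] ; 0.128 [0.0791 0.0809 0.0831] ; 0.132 [0.0786 0.081  0.0834] ; 0.136 [0.0775 0.0785 0.0803] ; 0.14 [0.0777 0.0787 0.0795] ; 0.144 [0.0787 0.0798 0.0804] ; 
fin start [0.08992086 0.10836779] 49
fin now top [0.09074912 0.07905538] 46
```

View pics/w24.png

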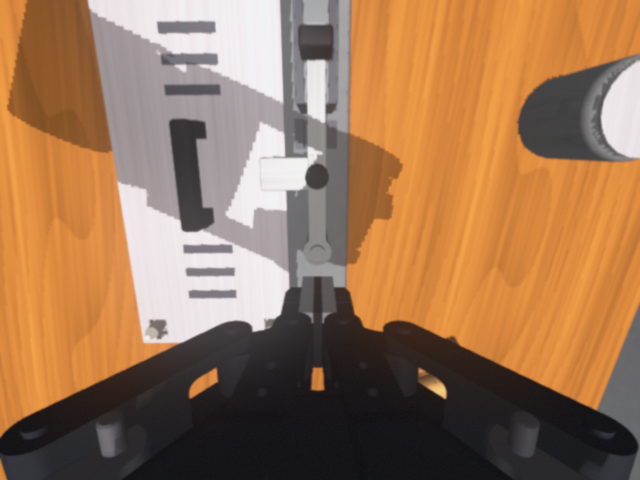

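```bash
python3 tilt.py w26; python3 -c "
from h import *
print(sense()['tcp_pos'],sense()['force'])
print(sign_off())"
```

```text
[-0.828908   -0.07725391 -0.34665327] [ 0.03972966 -0.0194     -0.02962386]
35858 34631 [3.00327127e-05 2.65915715e-04 7.02241627e-02] corners underside [(-0.05, -0.131, 0.0642), (-0.05, 0.131, 0.0643), (0.05, -0.131, 0.0642), (0.05, 0.131, 0.0643)]
[ 0.58524208 -0.055993    0.20878041] [ 0.77040539 -0.28759844 -1.32218246]
the job is handed in; nothing more can be done
None
```

I handed the job in at about 33 s. The whole task is done by my measurements, with one doubt about how far the bolt travelled.

- **Cartridges:** Two grey cartridges were on the bench, and I stood them in the pockets at y -28 and y -84. Before the cover went on, both tops measured 62 mm, which means they stand on the pocket floor. I left the red, orange and yellow look-alikes alone.
- **Cover:** It had been knocked aside early in the run, so I found it again before picking it up. The two standoffs at y -131 clicked first, then the two at y +131. My last check put all four corners at 64.2 to 64.3 mm, against 64 mm for home.
- **Hook:** I swung it closed against a firm stop. Its knob measured within about 0.01 rad of closed.
- **Bolt (the doubt):** I pushed the grip twice, at two heights, with 22 to 28 N. Both times it stopped hard at the same place.
    - The grip moved only about 29 mm from where it started, not 35 mm.
    - The bar's end covers the hook's tip with nothing in front of it, and about 6.5 mm is free before the knob.
    - I took this as the end stop, with the bolt starting about 6 mm out. I could not read the joint directly to confirm it.
- **Other things:** I never worked near the tape, tin or sanding block. In the last overall picture they look to be in the same place. The gripper was clear of everything at hand-in.

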